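# Pack the air die grinder in its case and latch the lid

### The job

Pack the die grinder away: draw it out of the bench holster by its tail, set it down flat on the bench and let go, take it again round the middle and lay it in the trough of the open red case. Then shut the lid, hook the latch's loop over the keeper on the lid, and press the lever down over centre until it lies home against the case. Leave the bottle, the spray can and the spanner where they are.

Things in the scene. Friction and masses are not known exactly. Their poses are not given: they have to be found in the camera images.
- grinder_center (a point): Centre (half-way up, 19 mm above its underside) of the air die grinder: loose, 0.45 kg, 181 mm long. x axis to the nose, z up. Blue body 38 x 38 mm from 46 mm tailward to 66 mm noseward; black tail 30 x 30 mm on the same axis, 46 to 87 mm tailward. A throttle bar on top makes it 45 mm high. Starts in the holster nose inwards, only the tail sticking out.
- holster_mouth (a point): Mouth centre of the grey steel holster fixed to the bench: a channel 145 mm long, 48 wide, 49 high inside, closed on top; 60 mm high outside, floor 6 mm above the bench, flange 86 mm wide. x axis points into it: draw the tool out along -x until the nose has passed this point.
- case: Red steel case, fixed, 170 mm deep (x) by 250 mm wide (y), base 85 mm high, 115 mm with the lid shut. Origin: centre of its underside. Front (latch side) looks to its -x, back (hinge) is +x, z up. Wall 6 mm.
- nest (a point): Where grinder_center lies once it is in the trough; axes as the case. Trough along y: 194 mm long, 46 mm wide, floor 19 mm below this point; tray top 13 mm and case rim 36 mm above it. Grinder may lie either way round. Fingers fit only at the middle: a bay 54 mm long (along y), as deep as the trough, reaching 79 mm to each side.
- lid_hinge (a point): Middle of the lid's hinge line on the back rim, 85 mm above the bench; axes as the case, hinge line along y. The lid is 170 mm from hinge to front edge, 250 mm wide; its outer face lies 30 mm from the plane through the hinge line.
- case_lid (a joint): Lid angle in rad: 0 shut, 1.57 upright, about 1.75 as found (leaning a little back). The stiff hinge keeps it where it is left; a push 130 mm from the hinge takes 3 to 6 N.
- keeper (a point): On the lid's front: the seat of the loop's cross bar. An upward-open hook 32 mm wide, groove 12 mm wide with floor 3 mm below this point. Outer lip, 5.5 to 9.5 mm out from the point, ends 6 mm above it; back, 6.5 mm in, ends 7 mm above it. Lid shut: 108 mm above the bench, 14.5 mm out from the front face, lid top 7 mm above it. x axis to the hinge, z up when shut.
- loop_bar (a point): Middle of the loop's steel cross bar (6 mm round, 50 mm long), the part that goes into the keeper. z axis points along the loop to the finger roll.
- loop_roll (a point): Middle of the black finger roll at the loop's far end, 28 mm beyond the cross bar and parallel to it: 9 mm round, 45 mm clear between the loop's side arms, open below. Can be gripped from above, a finger on each long side. The loop, a flat steel frame hinged on the lever, leans out from the case at the start; its hinges stay where left.
- lever_pivot (a point): Pivot of the latch lever, 14 mm out from the case's front and 66 mm above the bench; axes as the case, pivot along y. The loop is hinged on the lever 20 mm from this pivot; cross bar 54 mm from that hinge. Springs let the loop stretch up to 14 mm.
- lever_tip (a point): Middle of the free end of the aluminium lever plate (34 mm wide, 4 mm thick). The plate runs from the pivot to here, 56 mm, its outer face 10 mm outside the line through the pivot.
- latch_lever (a joint): Lever angle in rad: 0 home, flat against the case's front, tip down; grows as the tip swings out and up (1.57 straight out). Hooked and just taut it stands at about 1.45. Pressing it home takes up to 10 N at 45 mm from the pivot; dead centre is near 0.35, and below about 0.2 the springs pull it home.
- latch_loop (a joint): Angle of the loop on the lever, rad. latch_loop minus latch_lever is the loop's lean out from the vertical (0 upright, positive away from the case).
- oil_bottle_mid (a point): Middle (half-way up) of a standing amber oil bottle with red cap, 52 mm across, 135 mm high. Leave alone.
- spray_can_mid (a point): Middle (half-way up) of a standing spray can, 52 mm across, 150 mm high. Leave alone.
- spanner_grip (a point): Handle of a spanner lying on the bench, 160 mm long. Leave alone.

How it is judged:
On the way, in this order (a step that is already met when the one before it is completed fails the run):
1. the grinder is out of the holster, lying flat on the bench, let go (height (world z) of grinder_center below 0.0225 m and angle between grinder_center's own z axis and vertical below 0.06 rad and x of grinder_center in the frame of holster_mouth below -0.085 m and contact force between the fingers and grinder below 0.1 N), for 0.2 s.
2. the grinder lies in the trough of the case, let go (horizontal distance between grinder_center and nest below 0.015 m and z of grinder_center in the frame of nest below 0.004 m and angle between grinder_center's own z axis and vertical below 0.06 rad and contact force between the fingers and grinder below 0.1 N), for 0.2 s.
3. the lid is shut (value of joint case_lid below 0.04 rad), for 0.1 s.
4. the loop is hooked over the keeper, the lever still up (value of joint case_lid below 0.04 rad and value of joint latch_lever above 0.7 rad and z of loop_bar in the frame of keeper between -0.004 and 0.004 m and x of loop_bar in the frame of keeper between -0.006 and 0.006 m), for 0.2 s.
5. the lever is pressed home (value of joint latch_lever below 0.08 rad), for 0.2 s.
At the end, for the whole second after the job is handed in: Grinder flat in the trough (centre within 15 mm of the nest point, at most 4 mm high, tilt under 0.06 rad); lid shut (under 0.04 rad); cross bar in the keeper (within 4 mm in height, 6 mm across); lever home (under 0.08 rad); bottle, can and spanner not moved (20 mm) (horizontal distance between grinder_center and nest below 0.015 m and z of grinder_center in the frame of nest below 0.004 m and angle between grinder_center's own z axis and vertical below 0.06 rad and value of joint case_lid below 0.04 rad and value of joint latch_lever below 0.08 rad and z of loop_bar in the frame of keeper between -0.004 and 0.004 m and x of loop_bar in the frame of keeper between -0.006 and 0.006 m); the robot touches nothing.
It fails at once if the oil bottle is moved (distance of oil_bottle_mid from where it was at the start of the episode above 0.02 m).
It fails at once if the spray can is moved (distance of spray_can_mid from where it was at the start of the episode above 0.02 m).
It fails at once if the spanner is moved (distance of spanner_grip from where it was at the start of the episode above 0.02 m).
It also fails if it takes over 72 s, if anything falls off the work surface, if the arm or the gripper's body presses on something with over 40 N, if the wrist force passes 120 N, or if a joint passes its speed limit or range.

### The arm

A 7-joint arm with a two-finger parallel gripper is mounted at the origin on the work surface. World frame = base frame: x ahead of the robot, y to its left, z up, the work surface at z = 0. Lengths are in m, angles in rad, forces in N, time in s.
With the tool pointing down it reaches from about 0.4 to 0.875 m from the base axis. Payload 19.3 kg.
Tool frame: the origin (TCP) lies at the very end of the fingers, on their centre line; the grasp point (between the pads) lies 19 mm behind it; z points along the fingers, y is the direction in which the jaws open and shut (so a half turn about z gives the same grasp; the last joint's range is limited). The gripper opens to 85 mm and grips with 20 to 120 N. Pads are 22 mm wide; open, the fingers measure 114 mm over their backs; the gripper's body (76 mm by 85 mm) begins 54 mm behind the grasp point. The pads swing forward as they close: fully open they stand 13 mm farther back than shut.
Start: joints at [-1.37, 0.521, -0.036, 1.599, 0.021, 1.021, -0.113], TCP at [0.167, 0.602, 0.231] pointing down, gripper open.
Joint ranges: [-2.91, 2.91], [-0.3, 2.13], [-1.5, 1.42], [0.17, 2.43], [-1.26, 4.41], [0.16, 1.93], [-2.52, 2.52]. Speed limits (rad/s): [1.89, 1.89, 2.39, 2.39, 3.01, 3.01, 3.01].

### API

Orientations are given as [roll, pitch, yaw] about the fixed x, y, z axes, in that order (R = Rz(yaw) Ry(pitch) Rx(roll)).
In Python, from workcell import bot, vision, job_done gives the robot as it stands.
- The arm moves only by the tool arm_command, never from a script. Its arguments are lists of equal length, an entry for each row: "gripper": the finger opening in cm, from 0 to 8.54; "slide": the shift along the tool's x, y, z in cm, a list of three; "turn": the turn, a rotation vector about the tool's x, y, z in degrees, a list of three. A call has 1 to 5 rows; each row is the pose to reach, as a shift and turn from the pose commanded when the call began, along the tool's axes at that moment; what a row does not reach only later rows make up. A row lasts 1/8 s, in which the tool goes at most 62.5 mm and 10.7 degrees, less where a joint would pass 70% of its speed; a pose out of reach is approached as far as the arm can. A call with a gripper value outside its range is refused whole. The fingers move at their own pace and stop on an object; "force" is the grip in N (left out, the last holds). Time passes only in rows, so rows that repeat a pose let the fingers close. It gives the time, the measured TCP pose, the force and the opening at its end, in the units of the state.
- bot.observe(): the state, without advancing time (a new reading comes with each control period).
- vision.grab_frame(name): name is "scene" or "top" or "wrist"; returns the picture (420x560x3 uint8, blue, green, red); there is no depth.
- vision.camera_model(name): a dict with "mtx" (3x3 intrinsics, pixels), "T" (4x4, takes a point from camera to world coordinates). Camera axes: x right, y down, z forward; pixel columns grow to the right and rows downward; lengths in m; the calibration is good to about 2 mm. A picture is of the moment at which its call begins: read the wrist's pose just before it. camera_model takes no time and is no camera call; for the wrist camera it gives the pose at the moment of the call.
- job_done(): hands the job in, once; it reports no verdict.
The state is a dict: "clock": time; "qpos": joint angles; "qd": joint speeds; "joint_efforts": joint torques, N m; "position": TCP position; "tool_rot": TCP orientation; "force": force on the tool from outside, world axes, zero at the start; "moment": the same for the moment, N m; "grip_width": finger opening in m.
Only numpy, scipy, OpenCV 4.12 (cv2) and the standard library are available. Lean on these libraries where they do the work, as an engineer would, in place of code of your own. Each camera call takes 0.05 s, during which the arm holds its last target. There are 200 camera calls.

## Working session

There is one attempt and no reset: what is moved stays moved. The work goes in short steps, Python scripts to look and compute and a tool call to move; the robot and the scene stay as the last step left them, time stands still between calls to the robot, and variables do not carry over. Pictures are saved under pics/ and viewed, about 8 in all and at most 12, crops included, and the job is handed in when it is done.

Besides the shell and the picture viewer there is one more tool, called by a JSON object that holds its "api" and its "payload". arm_command: Moves the arm, as the interface text tells. Its arguments: {"type":"object","properties":{"gripper":{"type":"array","items":{"type":"number"}},"slide":{"type":"array","items":{"type":"array","items":{"type":"number"}}},"turn":{"type":"array","items":{"type":"array","items":{"type":"number"}}},"force":{"type":"number"}},"required":["gripper","slide","turn"]}

```bash
mkdir -p pics; ls; python3 - <<'E'
from workcell import bot, vision
import cv2,numpy as np
s=bot.observe();print(s)
for n in("scene","top"):
    f=vision.grab_frame(n);cv2.imwrite(f"pics/{n}0.png",f);m=vision.camera_model(n);print(n,m["mtx"].tolist(),np.round(m["T"],4).tolist())
E
```

```text
pics
{'clock': 0.0, 'qpos': array([-1.37020356,  0.52201066, -0.03633213,  1.59999362,  0.02118994,
        1.02106785, -0.11280003]), 'qd': array([-0.00024503, -0.00089884,  0.00012001, -0.00078798,  0.00056788,
       -0.00086281, -0.00044004]), 'joint_efforts': array([-5.32435515e-04, -9.27083874e+01,  1.97979301e+00, -3.69957411e+01,
        1.78706681e-02,  7.65691133e-03,  3.89612950e-06]), 'position': array([0.16712714, 0.60190565, 0.2307329 ]), 'tool_rot': array([-3.14049970e+00,  6.58267123e-05,  2.87078849e+00]), 'force': array([0.53434425, 0.85269334, 0.10898135]), 'moment': array([-0.02552467,  0.00787387, -0.03627276]), 'grip_width': 0.08509084219989714}
scene [[478.36390119561025, 0.0, 277.9943865458], [0.0, 478.36390119561025, 206.41594596910463], [0.0, 0.0, 1.0]] [[0.3361, 0.5602, -0.7571, 1.3787], [0.9415, -0.1796, 0.2851, -0.2728], [0.0238, -0.8087, -0.5878, 0.6972], [0.0, 0.0, 0.0, 1.0]]
top [[545.4492930053207, 0.0, 280.0672618650244], [0.0, 545.4492930053207, 213.63948763941718], [0.0, 0.0, 1.0]] [[0.0043, -0.995, 0.0999, 0.4922], [-0.9999, -0.0027, 0.0165, 0.021], [-0.0161, -0.1, -0.9949, 1.2878], [0.0, 0.0, 0.0, 1.0]]
```

View pics/scene0.png

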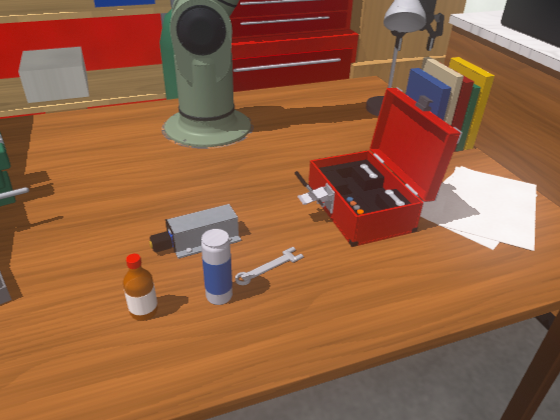

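View pics/top0.png

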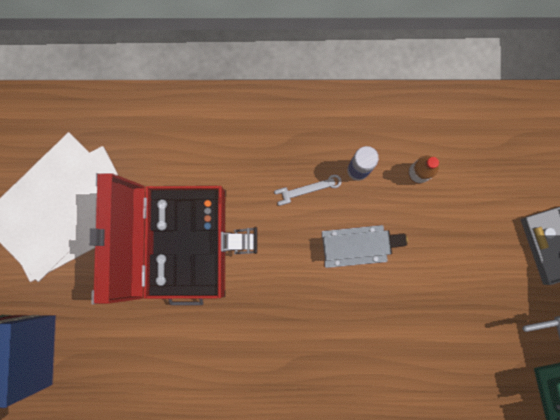

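The scene picture shows the case, lid open, at about (370,190), with the holster at (200,235) and the tail pointing left at (160,240). In the top picture the case spans columns 147–223 and rows 187–298, the latch is at (240,241), the holster spans columns 323–389 and rows 226–268, and the tail is at (398,241). Next I'll zoom in to measure.

```bash
cat > h.py <<'E'
import cv2,numpy as np
from workcell import bot,vision
from scipy.spatial.transform import Rotation as R
def ray(m,p):
    K,T=np.array(m["mtx"]),np.array(m["T"])
    return T[:3,3],T[:3,:3]@np.linalg.inv(K)@np.array([p[0],p[1],1.])
def onz(m,p,z):
    o,d=ray(m,p);return o+d*(z-o[2])/d[2]
def tri(m1,p1,m2,p2):
    o1,d1=ray(m1,p1);o2,d2=ray(m2,p2)
    t=np.linalg.lstsq(np.c_[d1,-d2],o2-o1,rcond=None)[0]
    a,b=o1+t[0]*d1,o2+t[1]*d2;return (a+b)/2,np.linalg.norm(a-b)
def proj(m,P):
    T=np.linalg.inv(np.array(m["T"]));q=T[:3,:3]@np.array(P)+T[:3,3];q=np.array(m["mtx"])@q;return q[:2]/q[2]
E
python3 - <<'E'
import cv2,numpy as np
from h import *
f=cv2.imread("pics/top0.png");g=cv2.imread("pics/scene0.png")
a=cv2.resize(f[180:305,90:265],None,fx=4,fy=4,interpolation=cv2.INTER_CUBIC)[:, :700]
b=cv2.resize(f[215:280,310:415],None,fx=4,fy=4,interpolation=cv2.INTER_CUBIC)
a=cv2.resize(f[180:305,140:265],(400,400),interpolation=cv2.INTER_CUBIC) #3.2x
b=cv2.resize(f[215:280,310:415],(400,248),interpolation=cv2.INTER_CUBIC)
c=cv2.resize(g[140:250,290:460],(400,259),interpolation=cv2.INTER_CUBIC)
o=np.zeros((560,800,3),np.uint8);o[:400,:400]=a;o[:248,400:]=b;o[260:519,400:]=c
cv2.imwrite("pics/crop1.png",o)
m=vision.camera_model("top")
hsv=cv2.cvtColor(f,cv2.COLOR_BGR2HSV)
print("dummy")
for n,p,z in [("rim",(147,187),.085),("rim",(223,187),.085),("rim",(223,298),.085),("rim",(147,298),.085),("hol",(323,231),.06),("hol",(388,226),.06),("hol",(389,262),.06),("tail",(406,240),.04)]:
    print(n,onz(m,p,z).round(3))
E
```

```text
dummy
rim [0.672 0.339 0.085]
rim [0.672 0.169 0.085]
rim [0.427 0.165 0.085]
rim [0.426 0.332 0.085]
hol [ 0.577 -0.056  0.06 ]
hol [ 0.588 -0.202  0.06 ]
hol [ 0.508 -0.203  0.06 ]
tail [ 0.558 -0.246  0.04 ]
```

View pics/crop1.png

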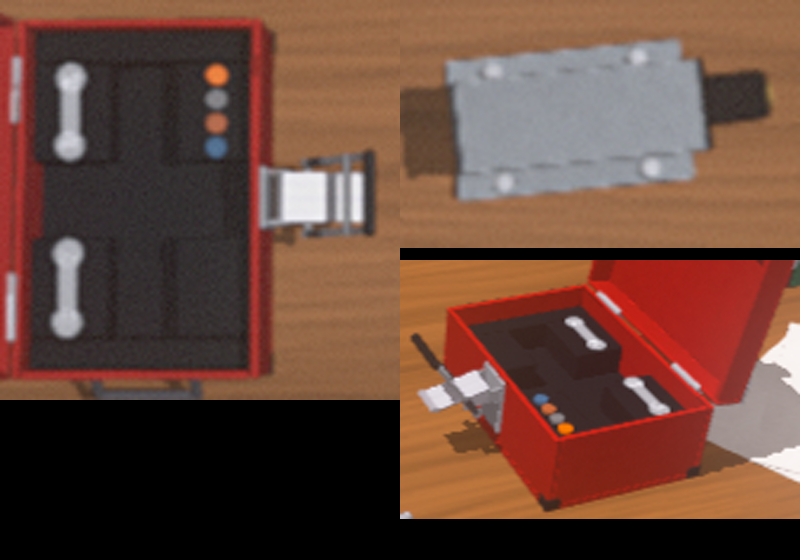

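The crop shows the trough around crop (140,200), the latch lever standing straight out with the loop leaning out, and the tail end at (768,95). Next come the precise numbers: a red-mask fit for the case, and the holster corners.

```bash
python3 - <<'E'
from h import *
f=cv2.imread("pics/top0.png");g=cv2.imread("pics/scene0.png")
m=vision.camera_model("top");ms=vision.camera_model("scene")
c=lambda u,v:(310+(u-400+.5)/400*105-.5,215+(v+.5)/248*65-.5)
d=lambda u,v:(140+(u+.5)/3.2-.5,180+(v+.5)/3.2-.5)
for n,p in dict(mA=(696,60),mB=(709,149),bA=(452,80),bB=(460,180)).items(): print(n,onz(m,c(*p),.06).round(4))
print("tail end",onz(m,c(767,95),.04).round(4),onz(m,c(706,103),.04).round(4))
# case outer rim: right edge, top/bottom edges from red mask
h=cv2.cvtColor(f,cv2.COLOR_BGR2HSV);red=((h[...,0]<6)|(h[...,0]>174))&(h[...,1]>150)&(h[...,2]>60)
pr=[(max(np.where(red[v,200:232])[0])+200.5,v) for v in range(195,230,3)]+[(max(np.where(red[v,200:232])[0])+200.5,v) for v in range(255,295,3)]
pt=[(u,min(np.where(red[175:215,u])[0])+174.5) for u in range(165,215,4)]
pb=[(u,max(np.where(red[285:310,u])[0])+285.5) for u in range(165,215,4)]
for n,P in(("front",pr),("far",pt),("near",pb)):
    W=np.array([onz(m,p,.085)[:2] for p in P]);print(n,W[0].round(4),W[-1].round(4),"med",np.median(W,0).round(4))
    vx,vy,x,y=cv2.fitLine(W.astype(np.float32),cv2.DIST_HUBER,0,.001,.001).ravel();print("  fit",x,y,np.degrees(np.arctan2(vy,vx)))
for n,p,z in [("tr left edge up",(113,110),.062),("tr r up",(165,110),.062),("tr l lo",(113,300),.062),("tr r lo",(165,300),.062),("tr top",(140,62),.062),("tr bot",(140,338),.062),("bay up",(140,162),.062),("bay lo",(140,238),.062)]:
    print(n,onz(m,d(*p),z).round(4))
print("can top",onz(m,(366,158),.15).round(3),"bottle cap",onz(m,(433,162),.13).round(3))
E
```

```text
mA [ 0.5784 -0.2     0.06  ]
mB [ 0.5261 -0.2068  0.06  ]
bA [ 0.5661 -0.0561  0.06  ]
bB [ 0.5074 -0.0606  0.06  ]
tail end [ 0.559  -0.2457  0.04  ] [ 0.5541 -0.2092  0.04  ]
front [0.6544 0.1671] [0.436  0.1639] med [0.5178 0.1639]
  fit 0.5445023 0.16332267 0.8301798
far [0.6756 0.2985] [0.6758 0.1909] med [0.6757 0.2447]
  fit 0.6756881 0.23931769 -89.89555
near [0.4256 0.2921] [0.4283 0.1868] med [0.428  0.2394]
  fit 0.42761132 0.24035402 -89.15526
tr left edge up [0.6138 0.2795 0.062 ]
tr r up [0.6139 0.2425 0.062 ]
tr l lo [0.4801 0.2763 0.062 ]
tr r lo [0.4803 0.2398 0.062 ]
tr top [0.6481 0.261  0.062 ]
tr bot [0.4538 0.2568 0.062 ]
bay up [0.577  0.2595 0.062 ]
bay lo [0.5235 0.2583 0.062 ]
can top [ 0.725 -0.141  0.15 ] bottle cap [ 0.721 -0.287  0.13 ]
```

Checks against the given sizes:
- The case fit gives 248 mm along x and 170 mm along y, with a yaw of about 90.7°.
- The holster is 146 mm long, and its axis points out along (0.12, -0.99).
- The tail end sits about 43 mm outside the mouth.

All three agree with the sizes given, so I'll move.

```bash
cat >> h.py <<'E'
def goto(*targets):
    """targets: (x,y,z,yawdeg[,tilt rotvec world deg]); prints slide(cm), turn(deg) each from the pose now"""
    s=bot.observe();p=s["position"];Q=R.from_euler("xyz",s["tool_rot"])
    print("t%.2f"%s["clock"],p.round(4),np.degrees(s["tool_rot"]).round(1),"F",s["force"].round(1),"w%.4f"%s["grip_width"])
    for t in targets:
        G=R.from_euler("xyz",[180,0,t[3]],degrees=True)
        if len(t)>4: G=R.from_rotvec(t[4],degrees=True)*G
        print("  ",t,"slide",(Q.inv().apply(np.array(t[:3])-p)*100).round(2).tolist(),"turn",np.degrees((Q.inv()*G).as_rotvec()).round(1).tolist())
E
python3 -c "
from h import *
goto((.32,.33,.30,130),(.42,.05,.30,110),(.558,-.228,.15,97))"
```

```text
t0.10 [0.1671 0.6019 0.2308] [-179.9    0.   164.5] F [0.5 0.5 0.2] w0.0855
   (0.32, 0.33, 0.3, 130) slide [-22.0, -22.12, -6.9] turn [-0.1, 0.0, 34.5]
   (0.42, 0.05, 0.3, 110) slide [-39.13, -46.42, -6.87] turn [-0.1, 0.0, 54.5]
   (0.558, -0.228, 0.15, 97) slide [-59.86, -69.5, 8.15] turn [-0.1, 0.0, 67.5]
```

{"api": "arm_command", "payload": {"gripper": [8.5, 8.5, 8.5, 8.5, 8.5], "slide": [[-22, -22.1, -6.9], [-22, -22.1, -6.9], [-22, -22.1, -6.9], [-22, -22.1, -6.9], [-22, -22.1, -6.9]], "turn": [[0, 0, 34.5], [0, 0, 34.5], [0, 0, 34.5], [0, 0, 34.5], [0, 0, 34.5]]}}

```text
clock: 0.72
position: [0.3173, 0.3344, 0.2992]
tool_rot: [-3.142, -0.0, 2.268]
force: [1.3, 0.3, 0.7]
grip_width: 0.0851
```

```bash
python3 -c "
from h import *
goto((.32,.33,.30,130),(.42,.05,.30,110),(.558,-.228,.15,97))"
```

```text
t0.72 [0.3173 0.3344 0.2992] [-180.   -0.  130.] F [1.3 0.3 0.7] w0.0851
   (0.32, 0.33, 0.3, 130) slide [-0.51, -0.08, -0.08] turn [-0.0, -0.0, -0.0]
   (0.42, 0.05, 0.3, 110) slide [-28.39, -10.39, -0.09] turn [-0.0, -0.0, 20.0]
   (0.558, -0.228, 0.15, 97) slide [-58.57, -17.66, 14.91] turn [-0.0, -0.0, 33.0]
```

{"api": "arm_command", "payload": {"gripper": [8.5, 8.5, 8.5, 8.5, 8.5], "slide": [[-28, -10.3, 0], [-28, -10.3, 0], [-28, -10.3, 0], [-28, -10.3, 0], [-28, -10.3, 0]], "turn": [[0, 0, 20], [0, 0, 20], [0, 0, 20], [0, 0, 20], [0, 0, 20]]}}

```text
clock: 1.35
position: [0.418, 0.0531, 0.299]
tool_rot: [3.141, -0.0, 1.918]
force: [1.2, 0.8, -0.6]
grip_width: 0.0852
```

```bash
python3 -c "
from h import *
goto((.42,.05,.30,110),(.558,-.228,.15,97))"
```

```text
t1.35 [0.418  0.0531 0.299 ] [180.   -0.  109.9] F [ 1.2  0.8 -0.6] w0.0852
   (0.42, 0.05, 0.3, 110) slide [-0.36, 0.08, -0.1] turn [0.0, -0.0, -0.1]
   (0.558, -0.228, 0.15, 97) slide [-31.2, 3.58, 14.9] turn [0.0, -0.0, 12.9]
```

{"api": "arm_command", "payload": {"gripper": [8.5, 8.5, 8.5, 8.5, 8.5], "slide": [[-30.8, 3.5, 14.9], [-30.8, 3.5, 14.9], [-30.8, 3.5, 14.9], [-30.8, 3.5, 14.9], [-30.8, 3.5, 14.9]], "turn": [[0, 0, 13], [0, 0, 13], [0, 0, 13], [0, 0, 13], [0, 0, 13]]}}

```text
clock: 1.98
position: [0.5439, -0.1981, 0.1621]
tool_rot: [-3.141, -0.0, 1.693]
force: [0.2, 1.0, 1.6]
grip_width: 0.0849
```

```bash
python3 - <<'E'
from h import *
m=vision.camera_model("wrist");f=vision.grab_frame("wrist");cv2.imwrite("pics/w1.png",f)
goto((.557,-.228,.15,97),(.557,-.228,.010,97))
print(np.array(m["mtx"]).round(1).tolist(),np.array(m["T"]).round(3).tolist())
for P in [(.552,-.2034,.06),(.557,-.228,.04),(.559,-.2457,.04)]: print(P,proj(m,P).round(0))
np.save("w1T.npy",m["T"])
E
```

```text
t2.02 [ 0.5437 -0.2049  0.1588] [-179.8    0.2   96.7] F [-9.2 -3.6 -5.6] w0.0853
   (0.557, -0.228, 0.15, 97) slide [-2.44, 1.05, 0.88] turn [-0.2, 0.2, -0.3]
   (0.557, -0.228, 0.01, 97) slide [-2.41, 1.1, 14.88] turn [-0.2, 0.2, -0.3]
[[306.8, 0.0, 279.1], [0.0, 306.8, 213.2], [0.0, 0.0, 1.0]] [[0.993, 0.116, 0.039, 0.533], [0.122, -0.94, -0.319, -0.116], [-0.001, 0.322, -0.947, 0.306], [0.0, 0.0, 0.0, 1.0]]
(0.552, -0.2034, 0.06) [289. 220.]
(0.557, -0.228, 0.04) [290. 238.]
(0.559, -0.2457, 0.04) [290. 255.]
```

View pics/w1.png

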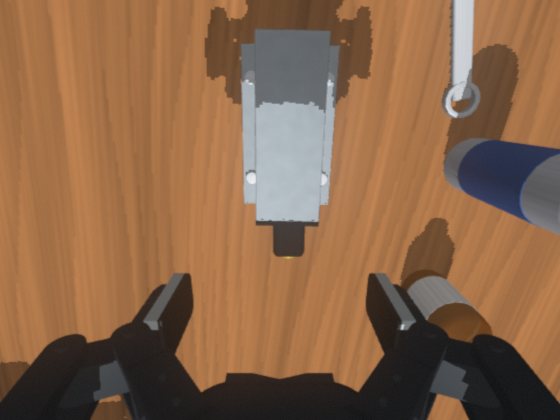

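The wrist picture shows the tail end at (288,256) and the mouth at (288,221). My points project within 1–2 px of both, so the tail position holds. I'll move over it.

{"api": "arm_command", "payload": {"gripper": [8.5, 8.5, 8.5], "slide": [[-2.4, 1.1, 6], [-2.4, 1.1, 6], [-2.4, 1.1, 6]], "turn": [[0, 0, 0], [0, 0, 0], [0, 0, 0]]}}

```text
clock: 2.4
position: [0.557, -0.219, 0.104]
tool_rot: [-3.141, 0.0, 1.692]
force: [0.9, 0.1, 0.6]
grip_width: 0.0852
```

```bash
python3 -c "
from h import *
goto((.557,-.228,.010,97))"
```

```text
t2.40 [ 0.557 -0.219  0.104] [-180.    0.   97.] F [0.9 0.1 0.6] w0.0852
   (0.557, -0.228, 0.01, 97) slide [-0.89, -0.11, 9.4] turn [-0.0, 0.0, -0.0]
```

{"api": "arm_command", "payload": {"gripper": [8.5, 8.5, 8.5, 8.5], "slide": [[-0.9, -0.1, 4], [-0.9, -0.1, 8], [-0.9, -0.1, 9.4], [-0.9, -0.1, 9.4]], "turn": [[0, 0, 0], [0, 0, 0], [0, 0, 0], [0, 0, 0]]}}

```text
clock: 2.9
position: [0.5577, -0.2278, 0.0105]
tool_rot: [3.141, 0.0, 1.693]
force: [-0.4, -0.1, -0.0]
grip_width: 0.0851
```

{"api": "arm_command", "payload": {"gripper": [2.5, 2.5, 2.5, 2.5, 2.5], "slide": [[0, 0, 0], [0, 0, 0], [0, 0, 0], [0, 0, 0], [0, 0, 0]], "turn": [[0, 0, 0], [0, 0, 0], [0, 0, 0], [0, 0, 0], [0, 0, 0]], "force": 70}}

```text
clock: 3.52
position: [0.5575, -0.2282, 0.0102]
tool_rot: [3.141, 0.0, 1.693]
force: [-2.4, 1.3, 11.0]
grip_width: 0.029
```

```bash
python3 -c "
from h import *
goto((.575,-.388,.012,97))"
```

```text
t3.52 [ 0.5575 -0.2282  0.0102] [180.   0.  97.] F [-2.4  1.3 11. ] w0.0290
   (0.575, -0.388, 0.012, 97) slide [-16.07, -0.21, -0.17] turn [0.0, 0.0, -0.0]
```

{"api": "arm_command", "payload": {"gripper": [2.5, 2.5, 2.5, 2.5, 2.5], "slide": [[-3, 0, -0.1], [-6.5, 0, -0.15], [-10, -0.1, -0.2], [-13.5, -0.2, -0.2], [-16.5, -0.2, -0.2]], "turn": [[0, 0, 0], [0, 0, 0], [0, 0, 0], [0, 0, 0], [0, 0, 0]]}}

```text
clock: 4.15
position: [0.5749, -0.3935, 0.0112]
tool_rot: [-3.141, 0.0, 1.692]
force: [-0.4, 0.1, -5.1]
grip_width: 0.029
```

```bash
python3 - <<'E'
from h import *
goto((.575,-.393,.012,97))
f=vision.grab_frame("top");g=vision.grab_frame("scene")
cv2.imwrite("pics/d1.png",np.hstack([cv2.resize(f[140:340,300:500],(400,400)),cv2.resize(g[180:330,60:260],(400,300))[:, :] if 0 else cv2.resize(g[150:350,60:260],(400,400))]))
E
```

```text
t4.15 [ 0.5749 -0.3935  0.0112] [-180.    0.   97.] F [-0.4  0.1 -5.1] w0.0290
   (0.575, -0.393, 0.012, 97) slide [0.05, 0.02, -0.08] turn [-0.0, 0.0, -0.0]
```

View pics/d1.png

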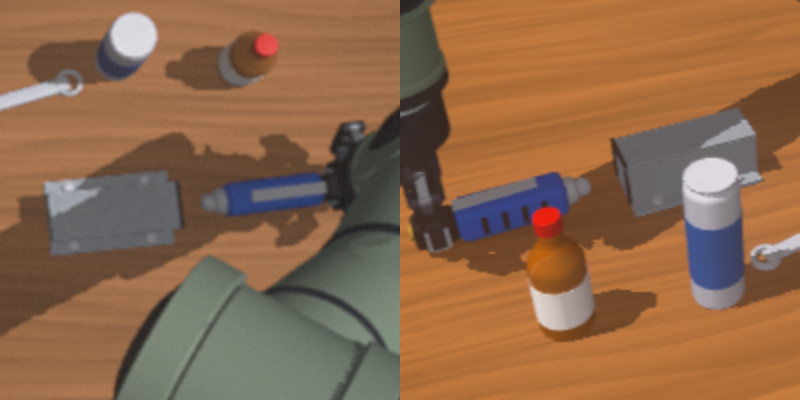

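The left half (top view) shows the grinder fully clear of the holster, nose at (212,202) against the mouth at (180,205), and the bottle and can untouched. I'll lower it.

{"api": "arm_command", "payload": {"gripper": [2.5, 2.5, 2.5, 2.5], "slide": [[0, 0, 0.3], [0, 0, 0.5], [0, 0, 0.65], [0, 0, 0.65]], "turn": [[0, 0, 0], [0, 0, 0], [0, 0, 0], [0, 0, 0]]}}

```text
clock: 4.75
position: [0.5754, -0.3916, 0.0049]
tool_rot: [-3.142, -0.0, 1.693]
force: [-0.7, 0.8, -5.9]
grip_width: 0.0286
```

{"api": "arm_command", "payload": {"gripper": [2.5, 2.5, 2.5], "slide": [[0, 0, 0.1], [0, 0, 0.2], [0, 0, 0.2]], "turn": [[0, 0, 0], [0, 0, 0], [0, 0, 0]]}}

```text
clock: 5.12
position: [0.5755, -0.3921, 0.0042]
tool_rot: [3.141, -0.0, 1.693]
force: [-4.4, 4.9, 14.1]
grip_width: 0.0289
```

Contact with the bench. I'll open, then rise.

{"api": "arm_command", "payload": {"gripper": [5, 8.5, 8.5, 8.5, 8.5], "slide": [[0, 0, -0.1], [0, 0, -0.1], [0, 0, -0.1], [0, 0, -0.1], [0, 0, -0.1]], "turn": [[0, 0, 0], [0, 0, 0], [0, 0, 0], [0, 0, 0], [0, 0, 0]]}}

```text
clock: 5.75
position: [0.5753, -0.3922, 0.0039]
tool_rot: [-3.142, 0.0, 1.693]
force: [0.1, -0.3, 0.1]
grip_width: 0.0848
```

{"api": "arm_command", "payload": {"gripper": [8.5, 8.5, 8.5, 8.5], "slide": [[0, 0, -5], [0, 0, -11], [0, 0, -16], [-3, 0, -16]], "turn": [[0, 0, 0], [0, 0, 0], [0, 0, 0], [0, 0, 0]]}}

```text
clock: 6.25
position: [0.5814, -0.4215, 0.1688]
tool_rot: [3.136, 0.003, 1.695]
force: [0.6, -0.3, -1.7]
grip_width: 0.0852
```

```bash
python3 - <<'E'
from h import *
m=vision.camera_model("wrist");f=vision.grab_frame("wrist");cv2.imwrite("pics/w2.png",f)
h=cv2.cvtColor(f,cv2.COLOR_BGR2HSV)
b=cv2.inRange(h,(100,120,40),(130,255,255));b[:, 400:]=0
c=max(cv2.findContours(b,cv2.RETR_EXTERNAL,cv2.CHAIN_APPROX_NONE)[0],key=cv2.contourArea)
r=cv2.minAreaRect(c);B=cv2.boxPoints(r);print(r,cv2.contourArea(c))
W=np.array([onz(m,p,.038)[:2] for p in B]);print(W.round(4),[np.linalg.norm(W[i]-W[i-1]).round(4) for i in range(4)],W.mean(0).round(4))
goto((.567,-.32,.1,97))
E
```

```text
((274.5, 75.0), (144.0, 45.0), 90.0) 4079.5
[[ 0.5404 -0.2659]
 [ 0.5746 -0.2615]
 [ 0.5901 -0.3689]
 [ 0.5508 -0.3738]] [np.float64(0.1084), np.float64(0.0344), np.float64(0.1085), np.float64(0.0396)] [ 0.564  -0.3175]
t6.30 [ 0.5793 -0.4261  0.1665] [179.9   0.2  96.9] F [-4.3 -1.2 -1.7] w0.0849
   (0.567, -0.32, 0.1, 97) slide [10.71, 0.04, 6.61] turn [0.1, 0.2, -0.1]
```

View pics/w2.png

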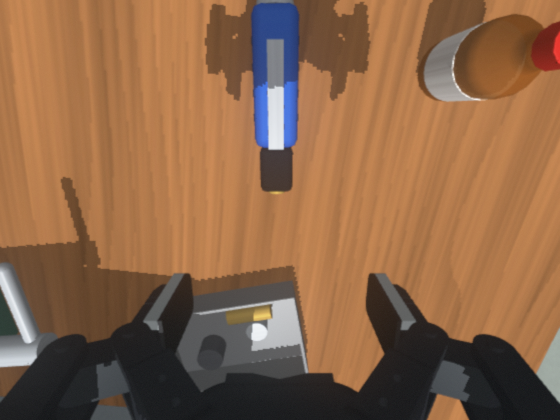

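The grinder lies flat with its body centred on column 274, rows 3–147, and the tail end at row 192. That puts grinder_center at about (0.565, -0.326), which agrees with the draw distance. I'll regrasp round the middle.

{"api": "arm_command", "payload": {"gripper": [8.5, 8.5, 8.5, 8.5], "slide": [[5, 0.2, 2], [10.1, 0.2, 5], [10.1, 0.2, 8], [10.1, 0.2, 8]], "turn": [[0, 0, 0], [0, 0, 0], [0, 0, 0], [0, 0, 0]]}}

```text
clock: 6.8
position: [0.5677, -0.3207, 0.0824]
tool_rot: [-3.139, -0.002, 1.693]
force: [-0.9, 0.1, 0.2]
grip_width: 0.0853
```

```bash
python3 -c "
from h import *
goto((.565,-.326,.008,97))"
```

```text
t6.80 [ 0.5677 -0.3207  0.0824] [-1.798e+02 -1.000e-01  9.700e+01] F [-0.9  0.1  0.2] w0.0853
   (0.565, -0.326, 0.008, 97) slide [-0.5, -0.32, 7.44] turn [-0.2, -0.1, 0.0]
```

{"api": "arm_command", "payload": {"gripper": [8.5, 8.5, 8.5, 8.5], "slide": [[-0.5, -0.3, 3], [-0.5, -0.3, 6.5], [-0.5, -0.3, 7.4], [-0.5, -0.3, 7.4]], "turn": [[0, 0, 0], [0, 0, 0], [0, 0, 0], [0, 0, 0]]}}

```text
clock: 7.3
position: [0.5664, -0.3276, 0.0108]
tool_rot: [3.141, 0.001, 1.692]
force: [-0.7, -0.6, 0.5]
grip_width: 0.085
```

{"api": "arm_command", "payload": {"gripper": [3.2, 3.2, 3.2, 3.2, 3.2], "slide": [[0, 0, 0], [0, 0, 0], [0, 0, 0], [0, 0, 0], [0, 0, 0]], "turn": [[0, 0, 0], [0, 0, 0], [0, 0, 0], [0, 0, 0], [0, 0, 0]], "force": 70}}

```text
clock: 7.92
position: [0.5668, -0.3269, 0.011]
tool_rot: [3.14, 0.0, 1.693]
force: [-1.1, 2.7, 9.6]
grip_width: 0.0368
```

{"api": "arm_command", "payload": {"gripper": [3.2, 3.2, 3.2, 3.2, 3.2], "slide": [[0, 0, -3], [0, 0, -8], [0, 0, -14], [0, 0, -20], [0, 0, -22]], "turn": [[0, 0, 0], [0, 0, 0], [0, 0, 0], [0, 0, 0], [0, 0, 0]]}}

```text
clock: 8.55
position: [0.5669, -0.3274, 0.2338]
tool_rot: [3.138, 0.002, 1.692]
force: [0.8, -0.3, -6.0]
grip_width: 0.0368
```

```bash
python3 -c "
from h import *
goto((.52,-.08,.23,140),(.552,.1,.23,180.7))"
```

```text
t8.55 [ 0.5669 -0.3274  0.2338] [1.798e+02 1.000e-01 9.700e+01] F [ 0.8 -0.3 -6. ] w0.0368
   (0.52, -0.08, 0.23, 140) slide [25.12, -1.65, 0.32] turn [0.1, 0.2, -43.0]
   (0.552, 0.1, 0.23, 180.7) slide [42.6, 3.71, 0.3] turn [0.1, 0.2, -83.7]
```

The grip is good: 37 mm opening, -6 N lifted. I'll carry it over, and enhance the trough view from the earlier top and scene pictures.

{"api": "arm_command", "payload": {"gripper": [3.2, 3.2, 3.2, 3.2, 3.2], "slide": [[25.1, -1.6, 0], [25.1, -1.6, 0], [25.1, -1.6, 0], [25.1, -1.6, 0], [25.1, -1.6, 0]], "turn": [[0, 0, -43], [0, 0, -43], [0, 0, -43], [0, 0, -43], [0, 0, -43]]}}

```text
clock: 9.18
position: [0.5191, -0.0748, 0.2301]
tool_rot: [3.14, -0.002, 2.452]
force: [0.4, -0.5, -4.4]
grip_width: 0.0368
```

```bash
python3 - <<'E'
from h import *
f=cv2.imread("pics/top0.png");g=cv2.imread("pics/scene0.png")
e=lambda im:np.clip((im.astype(float)/255)**.6*2.2*255-90,0,255).astype(np.uint8)
a=cv2.resize(e(f[185:300,145:230]),(444,600),interpolation=cv2.INTER_CUBIC)
b=cv2.resize(e(g[145:235,310:420]),(352,288),interpolation=cv2.INTER_CUBIC)
o=np.zeros((600,800,3),np.uint8);o[:,:444]=a;o[:288,446:798]=b
m=vision.camera_model("top")
G=cv2.cvtColor(f,cv2.COLOR_BGR2GRAY).astype(float)
for rows in((205,216),(268,282)):
    p=G[rows[0]:rows[1],165:215].mean(0);print(rows,[f"{165+i}:{v:.0f}" for i,v in enumerate(p)])
for y in(.22,.23,.24,.25,.26,.27,.28,.29):print(y,proj(m,(.6,y,.062)).round(1),proj(m,(.6,y,.03)).round(1))
cv2.imwrite("pics/tr.png",o)
goto((.552,.1,.23,180.7),(.552,.255,.23,180.7))
E
```

```text
(205, 216) ['165:96', '166:59', '167:49', '168:48', '169:48', '170:48', '171:49', '172:51', '173:47', '174:44', '175:39', '176:39', '177:45', '178:48', '179:48', '180:49', '181:47', '182:49', '183:48', '184:49', '185:49', '186:49', '187:49', '188:49', '189:49', '190:44', '191:42', '192:39', '193:40', '194:41', '195:42', '196:48', '197:48', '198:49', '199:49', '200:49', '201:50', '202:50', '203:51', '204:67', '205:90', '206:107', '207:115', '208:113', '209:102', '210:80', '211:58', '212:50', '213:49', '214:47']
(268, 282) ['165:65', '166:52', '167:47', '168:48', '169:48', '170:49', '171:48', '172:49', '173:44', '174:40', '175:37', '176:41', '177:48', '178:48', '179:48', '180:48', '181:48', '182:48', '183:48', '184:49', '185:47', '186:48', '187:48', '188:49', '189:49', '190:44', '191:41', '192:40', '193:41', '194:41', '195:44', '196:49', '197:49', '198:49', '199:49', '200:50', '201:48', '202:50', '203:50', '204:49', '205:50', '206:51', '207:50', '208:51', '209:51', '210:51', '211:52', '212:52', '213:51', '214:49']
0.22 [201.  220.2] [203.2 221.4]
0.23 [196.6 220.2] [198.9 221.4]
0.24 [192.2 220.2] [194.6 221.4]
0.25 [187.8 220.1] [190.3 221.4]
0.26 [183.4 220.1] [186.1 221.3]
0.27 [179.  220.1] [181.8 221.3]
0.28 [174.6 220.1] [177.5 221.3]
0.29 [170.2 220.1] [173.2 221.3]
t9.18 [ 0.5191 -0.0748  0.2301] [ 1.799e+02 -1.000e-01  1.405e+02] F [ 0.4 -0.5 -4.4] w0.0368
   (0.552, 0.1, 0.23, 180.7) slide [8.58, 15.58, 0.04] turn [0.1, -0.1, -40.2]
   (0.552, 0.255, 0.23, 180.7) slide [18.44, 27.54, 0.07] turn [0.1, -0.1, -40.2]
```

View pics/tr.png

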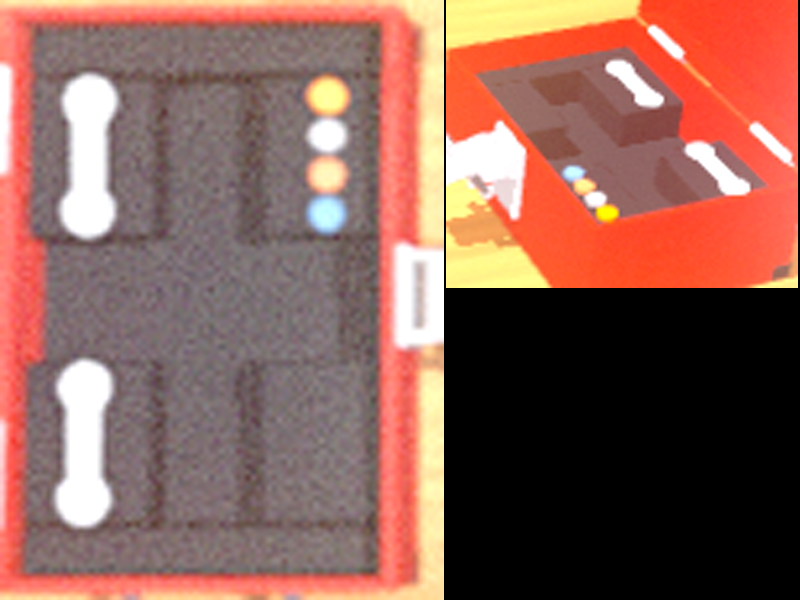

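The enhanced crop shows the trough walls at px ≈173 and ≈195.5, so its centre is at y≈0.258 and x≈0.551. The red front edge I used at first was the foot of the front wall at z=0. Corrected, the front face is at y≈0.1735 and the case centre at y≈0.2585, which agrees with the trough. I'll move over the nest.

{"api": "arm_command", "payload": {"gripper": [3.2, 3.2, 3.2, 3.2, 3.2], "slide": [[14, 22, 0], [14, 22, 0], [14, 22, 0], [14, 22, 0], [14, 22, 0]], "turn": [[0, 0, -40.3], [0, 0, -40.3], [0, 0, -40.3], [0, 0, -40.3], [0, 0, -40.3]]}}

```text
clock: 9.8
position: [0.5538, 0.1831, 0.2295]
tool_rot: [3.14, -0.001, -3.13]
force: [-0.3, -1.2, -5.6]
grip_width: 0.0368
```

```bash
python3 - <<'E'
from h import *
goto((.5513,.2585,.23,180.9),(.5513,.2585,.14,180.9))
E
```

```text
t9.80 [0.5538 0.1831 0.2295] [ 179.9   -0.  -179.4] F [-0.3 -1.2 -5.6] w0.0368
   (0.5513, 0.2585, 0.23, 180.9) slide [0.16, 7.54, -0.04] turn [0.1, -0.0, -0.3]
   (0.5513, 0.2585, 0.14, 180.9) slide [0.15, 7.53, 8.96] turn [0.1, -0.0, -0.3]
```

{"api": "arm_command", "payload": {"gripper": [3.2, 3.2, 3.2, 3.2], "slide": [[0.1, 4, 3], [0.1, 7.3, 7], [0.1, 7.3, 9], [0.1, 7.3, 9]], "turn": [[0, 0, -0.3], [0, 0, -0.3], [0, 0, -0.3], [0, 0, -0.3]]}}

```text
clock: 10.3
position: [0.5522, 0.2505, 0.1385]
tool_rot: [-3.139, -0.003, -3.133]
force: [-0.3, -0.7, -4.9]
grip_width: 0.0368
```

```bash
python3 - <<'E'
from h import *
m=vision.camera_model("wrist");s=bot.observe();f=vision.grab_frame("wrist");g=vision.grab_frame("scene");t=vision.grab_frame("top")
cv2.imwrite("pics/w3.png",f);cv2.imwrite("pics/s3.png",g)
goto((.5513,.2585,.041,180.9))
Q=R.from_euler("xyz",s["tool_rot"]);zt=s["position"][2]+.027
h=cv2.cvtColor(f,cv2.COLOR_BGR2HSV);b=cv2.inRange(h,(105,120,30),(130,255,255));b[:, :180]=0;b[:,400:]=0
c=max(cv2.findContours(b,cv2.RETR_EXTERNAL,cv2.CHAIN_APPROX_NONE)[0],key=cv2.contourArea)
print(cv2.boundingRect(c))
x,y,w,hh=cv2.boundingRect(c)
for p in((x,y+.0),(x+w,y+.0)):
    for dz in (0,-.019): print("tool-frame",Q.inv().apply(onz(m,p,zt+dz)-s["position"]).round(4))
ms=vision.camera_model("scene")
cv2.imwrite("pics/c3.png",np.hstack([cv2.resize(f,(400,300)),cv2.resize(g[110:260,270:470],(400,300))]))
E
```

```text
t10.45 [0.5536 0.2511 0.1411] [ 1.800e+02  1.000e-01 -1.795e+02] F [-0.1  0.2 -4.6] w0.0371
   (0.5513, 0.2585, 0.041, 180.9) slide [0.24, 0.74, 10.01] turn [0.0, 0.1, -0.4]
(231, 155, 105, 221)
tool-frame [ 0.0678 -0.0181 -0.0268]
tool-frame [ 0.0651 -0.0211 -0.0078]
tool-frame [ 0.0678  0.0216 -0.0269]
tool-frame [ 0.0651  0.0251 -0.0079]
```

View pics/c3.png

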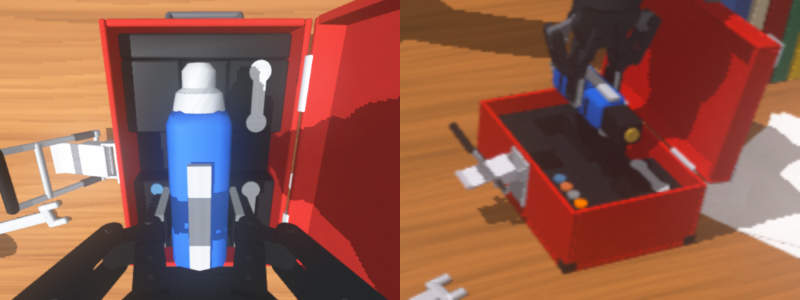

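The wrist view shows the grinder held straight, with its body front at tool x=+66.5 mm against the expected 66 mm, so grip and centre coincide. I'll check the rim edges in this same picture before lowering.

```bash
python3 - <<'E'
from h import *
m=vision.camera_model("wrist")  # pose unchanged since the frame
f=cv2.imread("pics/w3.png");h=cv2.cvtColor(f,cv2.COLOR_BGR2HSV)
red=((h[...,0]<6)|(h[...,0]>174))&(h[...,1]>140)&(h[...,2]>50)
for v in (60,90,120,150,190):
    r=np.where(np.diff(red[v].astype(int)))[0]; print(v,[(int(u),onz(m,(u+.5,v),.085)[:2].round(4).tolist()) for u in r][:5])
col=f[60:130,195:235].mean((1,2));print([f"{60+i}:{v:.0f}" for i,v in enumerate(col)])
for v in (75,80,85,90,95):print(v,onz(m,(215,v),.062).round(4))
col=red[20:60,220:330].mean(1);print(20+np.where(np.diff((col>.5).astype(int)))[0],onz(m,(270,34),.085).round(4))
row=f[150:180,170:240].mean((0,2));print([f"{170+i}:{v:.0f}" for i,v in enumerate(row)])
row=f[150:180,325:385].mean((0,2));print([f"{325+i}:{v:.0f}" for i,v in enumerate(row)])
E
```

```text
60 [(141, [0.4429, 0.1695]), (165, [0.4428, 0.1836]), (406, [0.4416, 0.3251]), (432, [0.4415, 0.3404]), (435, [0.4414, 0.3422])]
90 [(145, [0.4593, 0.1697]), (169, [0.4592, 0.1842]), (403, [0.458, 0.3257]), (424, [0.4579, 0.3384]), (436, [0.4578, 0.3456])]
120 [(149, [0.4766, 0.1699]), (172, [0.4765, 0.1842]), (400, [0.4753, 0.3262]), (420, [0.4752, 0.3387]), (432, [0.4752, 0.3462])]
150 [(153, [0.4951, 0.1701]), (175, [0.495, 0.1842]), (396, [0.4938, 0.3262]), (416, [0.4937, 0.339]), (427, [0.4936, 0.3461])]
190 [(158, [0.5216, 0.1701]), (166, [0.5215, 0.1755]), (188, [0.5214, 0.1902]), (189, [0.5214, 0.1909]), (379, [0.5203, 0.3183])]
['60:88', '61:89', '62:90', '63:90', '64:91', '65:92', '66:92', '67:93', '68:94', '69:94', '70:95', '71:96', '72:96', '73:96', '74:97', '75:97', '76:97', '77:97', '78:93', '79:81', '80:67', '81:55', '82:48', '83:48', '84:56', '85:63', '86:72', '87:82', '88:88', '89:88', '90:88', '91:88', '92:88', '93:88', '94:88', '95:88', '96:88', '97:87', '98:87', '99:87', '100:88', '101:87', '102:87', '103:87', '104:87', '105:87', '106:87', '107:87', '108:87', '109
[... 1000 characters left out ...]
33:100', '234:107', '235:113', '236:120', '237:126', '238:129', '239:131']
['325:66', '326:64', '327:63', '328:63', '329:62', '330:62', '331:61', '332:60', '333:60', '334:60', '335:60', '336:59', '337:59', '338:58', '339:57', '340:57', '341:57', '342:57', '343:58', '344:69', '345:88', '346:104', '347:113', '348:119', '349:123', '350:131', '351:147', '352:161', '353:163', '354:163', '355:164', '356:165', '357:165', '358:165', '359:164', '360:164', '361:162', '362:162', '363:162', '364:163', '365:163', '366:163', '367:162', '368:151', '369:127', '370:111', '371:98', '372:79', '373:59', '374:53', '375:53', '376:53', '377:53', '378:54', '379:55', '380:58', '381:62', '382:65', '383:67', '384:67']
```

```bash
python3 - <<'E'
from h import *
m=vision.camera_model("wrist");s=bot.observe();p=s["position"];print(p)
f=cv2.imread("pics/w3.png");h=cv2.cvtColor(f,cv2.COLOR_BGR2HSV)
b=cv2.inRange(h,(100,110,30),(130,255,255))>0
for v in (185,200,215,230):
    u=np.where(b[v,215:345])[0]+215;l,r=u.min()-.5,u.max()+.5
    a,c=onz(m,(l,v),p[2]+.016),onz(m,(r,v),p[2]+.016)
    print(v,l,r,"body y",a[1].round(4),c[1].round(4),"mid",((a+c)/2)[:2].round(4),"w",(c[1]-a[1]).round(4))
for v in(25,45):print(onz(m,(270,v),.085).round(4))
for v in(79.5,82.5,86.5):print(v,onz(m,(270,v),.062).round(4))
E
```

```text
[0.55360973 0.25111658 0.14107373]
185 231.5 337.5 body y 0.2305 0.2756 mid [0.5   0.253] w 0.0452
200 221.5 338.5 body y 0.2258 0.2765 mid [0.5066 0.2512] w 0.0507
215 221.5 340.5 body y 0.2255 0.2779 mid [0.5135 0.2517] w 0.0524
230 224.5 333.5 body y 0.2265 0.2753 mid [0.5206 0.2509] w 0.0488
[0.4243 0.245  0.085 ]
[0.4344 0.245  0.085 ]
79.5 [0.4509 0.2443 0.062 ]
82.5 [0.4528 0.2443 0.062 ]
86.5 [0.4553 0.2443 0.062 ]
```

The wrist measurement gives a case centre at y≈0.255 against 0.2585 from the top view. I'll use 0.2555 with x=0.5505; the trough has 4 mm to spare either side. I'll lower it and watch the force.

{"api": "arm_command", "payload": {"gripper": [3.2, 3.2, 3.2], "slide": [[0.3, 0.45, 3], [0.3, 0.45, 6], [0.3, 0.45, 6]], "turn": [[0, 0, -0.3], [0, 0, -0.3], [0, 0, -0.3]]}}

```text
clock: 10.82
position: [0.5493, 0.2556, 0.0794]
tool_rot: [-3.14, -0.002, -3.127]
force: [0.9, -0.6, -4.5]
grip_width: 0.0368
```

{"api": "arm_command", "payload": {"gripper": [3.2, 3.2, 3.2, 3.2], "slide": [[0, 0, 0.5], [0, 0, 1], [0, 0, 1.5], [0, 0, 1.5]], "turn": [[0, 0, 0], [0, 0, 0], [0, 0, 0], [0, 0, 0]]}}

```text
clock: 11.32
position: [0.5496, 0.2563, 0.0647]
tool_rot: [-3.141, -0.0, -3.126]
force: [0.2, -0.0, -5.5]
grip_width: 0.0365
```

No contact, and it is 8 mm into the trough. I'll continue.

{"api": "arm_command", "payload": {"gripper": [3.2, 3.2, 3.2, 3.2], "slide": [[0, 0, 0.7], [0, 0, 1.4], [0, 0, 2.1], [0, 0, 2.1]], "turn": [[0, 0, 0], [0, 0, 0], [0, 0, 0], [0, 0, 0]]}}

```text
clock: 11.82
position: [0.5494, 0.2562, 0.0432]
tool_rot: [-3.141, -0.001, -3.126]
force: [-0.7, -0.3, -5.6]
grip_width: 0.0365
```

{"api": "arm_command", "payload": {"gripper": [3.2, 3.2, 3.2], "slide": [[0, 0, 0.15], [0, 0, 0.3], [0, 0, 0.3]], "turn": [[0, 0, 0], [0, 0, 0], [0, 0, 0]]}}

```text
clock: 12.2
position: [0.5498, 0.2564, 0.041]
tool_rot: [3.141, 0.0, -3.126]
force: [-0.4, -0.2, -6.1]
grip_width: 0.0366
```

{"api": "arm_command", "payload": {"gripper": [3.2, 3.2, 3.2], "slide": [[0, 0, 0.1], [0, 0, 0.25], [0, 0, 0.25]], "turn": [[0, 0, 0], [0, 0, 0], [0, 0, 0]]}}

```text
clock: 12.58
position: [0.5498, 0.2564, 0.0409]
tool_rot: [3.141, 0.001, -3.126]
force: [-15.4, -6.8, 42.3]
grip_width: 0.0366
```

It is on the floor at 0.041, as predicted. I'll release and rise.

{"api": "arm_command", "payload": {"gripper": [3.2, 7, 7, 7, 7], "slide": [[0, 0, -0.2], [0, 0, -0.2], [0, 0, -0.2], [0, 0, -0.2], [0, 0, -0.2]], "turn": [[0, 0, 0], [0, 0, 0], [0, 0, 0], [0, 0, 0], [0, 0, 0]]}}

```text
clock: 13.2
position: [0.5497, 0.2563, 0.0403]
tool_rot: [-3.142, -0.0, -3.126]
force: [-1.3, 1.0, 0.9]
grip_width: 0.0698
```

{"api": "arm_command", "payload": {"gripper": [7, 7, 7, 7, 7], "slide": [[0, 0, -5], [0, 0, -11], [0, 0, -17], [0, 0, -23], [0, 0, -23]], "turn": [[0, 0, 0], [0, 0, 0], [0, 0, 0], [0, 0, 0], [0, 0, 0]]}}

```text
clock: 13.82
position: [0.5514, 0.2571, 0.2751]
tool_rot: [3.138, 0.006, -3.127]
force: [-1.0, -0.1, -0.7]
grip_width: 0.0698
```

```bash
python3 - <<'E'
from h import *
m=vision.camera_model("wrist");f=vision.grab_frame("wrist");g=vision.grab_frame("scene")
cv2.imwrite("pics/w4.png",f);cv2.imwrite("pics/s4.png",g);np.save("w4T.npy",m["T"])
cv2.imwrite("pics/c4.png",np.hstack([cv2.resize(f,(400,300)),cv2.resize(g[110:260,270:470],(400,300))]))
goto((.5505,.30,.36,180.9),(.5505,.45,.36,180.9),(.5505,.45,.21,180.9))
E
```

```text
t13.93 [0.5497 0.2564 0.2707] [ 180.     0.  -179.1] F [-0.6  0.1 -0.6] w0.0699
   (0.5505, 0.3, 0.36, 180.9) slide [-0.15, 4.36, -8.93] turn [0.0, 0.0, -0.0]
   (0.5505, 0.45, 0.36, 180.9) slide [-0.39, 19.36, -8.92] turn [0.0, 0.0, -0.0]
   (0.5505, 0.45, 0.21, 180.9) slide [-0.38, 19.35, 6.08] turn [0.0, 0.0, -0.0]
```

View pics/c4.png

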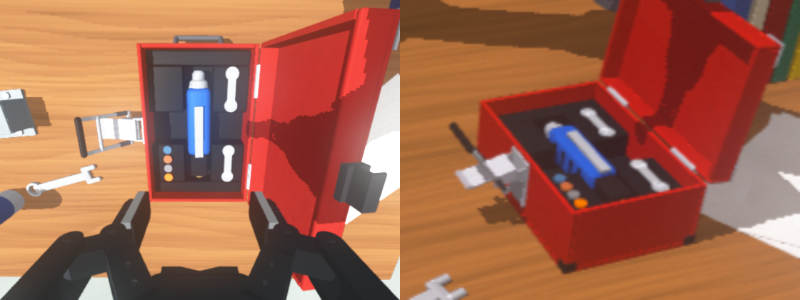

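The grinder lies in the trough, with the fingers clear of it. The lid stands open with the keeper at its tip. I'll go over and behind the lid with the fingers closed.

{"api": "arm_command", "payload": {"gripper": [4, 0, 0, 0, 0], "slide": [[0, 0, -5], [0, 2, -9], [0, 8, -9], [0, 14, -9], [0, 20, -9]], "turn": [[0, 0, 0], [0, 0, 0], [0, 0, 0], [0, 0, 0], [0, 0, 0]]}}

```text
clock: 14.55
position: [0.5462, 0.458, 0.3587]
tool_rot: [-3.14, -0.002, -3.126]
force: [0.7, -0.1, 1.1]
grip_width: -0.0
```

```bash
python3 -c "
from h import *
goto((.5505,.455,.36,180.9),(.5505,.455,.215,180.9))"
```

```text
t14.55 [0.5462 0.458  0.3587] [-1.799e+02 -1.000e-01 -1.791e+02] F [ 0.7 -0.1  1.1] w-0.0000
   (0.5505, 0.455, 0.36, 180.9) slide [-0.43, -0.31, -0.13] turn [-0.1, -0.1, -0.0]
   (0.5505, 0.455, 0.215, 180.9) slide [-0.45, -0.28, 14.37] turn [-0.1, -0.1, -0.0]
```

{"api": "arm_command", "payload": {"gripper": [0, 0, 0, 0, 0], "slide": [[-0.3, 0, 5], [-0.3, 0, 10], [-0.3, 0, 14.4], [-0.3, -2, 14.4], [-0.3, -4, 14.4]], "turn": [[0, 0, 0], [0, 0, 0], [0, 0, 0], [0, 0, 0], [0, 0, 0]]}}

```text
clock: 15.18
position: [0.5494, 0.4163, 0.2144]
tool_rot: [-3.141, -0.002, -3.125]
force: [-0.4, 4.0, 11.5]
grip_width: -0.0002
```

```bash
python3 -c "
from h import *
goto((.5505,.38,.215,180.9),(.5505,.33,.217,180.9),(.5505,.292,.206,180.9),(.5505,.26,.183,180.9),(.5505,.238,.152,180.9),(.5505,.226,.128,180.9),(.5505,.224,.113,180.9))"
```

```text
t15.18 [0.5494 0.4163 0.2144] [-1.799e+02 -1.000e-01 -1.791e+02] F [-0.4  4.  11.5] w-0.0002
   (0.5505, 0.38, 0.215, 180.9) slide [-0.05, -3.63, -0.05] turn [-0.1, -0.1, 0.0]
   (0.5505, 0.33, 0.217, 180.9) slide [0.03, -8.63, -0.25] turn [-0.1, -0.1, 0.0]
   (0.5505, 0.292, 0.206, 180.9) slide [0.09, -12.43, 0.86] turn [-0.1, -0.1, 0.0]
   (0.5505, 0.26, 0.183, 180.9) slide [0.14, -15.63, 3.16] turn [-0.1, -0.1, 0.0]
   (0.5505, 0.238, 0.152, 180.9) slide [0.17, -17.82, 6.26] turn [-0.1, -0.1, 0.0]
   (0.5505, 0.226, 0.128, 180.9) slide [0.18, -19.02, 8.66] turn [-0.1, -0.1, 0.0]
   (0.5505, 0.224, 0.113, 180.9) slide [0.18, -19.22, 10.16] turn [-0.1, -0.1, 0.0]
```

{"api": "arm_command", "payload": {"gripper": [0, 0], "slide": [[0, -2, -0.3], [0, -3.6, -0.3]], "turn": [[0, 0, 0], [0, 0, 0]]}}

```text
clock: 15.42
position: [0.5506, 0.3794, 0.2188]
tool_rot: [-3.141, -0.001, -3.126]
force: [0.0, 3.5, 0.2]
grip_width: -0.0004
```

{"api": "arm_command", "payload": {"gripper": [0, 0, 0, 0, 0], "slide": [[0, -2.5, 0], [0, -4.9, 0.1], [0, -7, 0.6], [0, -8.8, 1.3], [0, -10.5, 2.3]], "turn": [[0, 0, 0], [0, 0, 0], [0, 0, 0], [0, 0, 0], [0, 0, 0]]}}

```text
clock: 16.05
position: [0.5526, 0.2743, 0.196]
tool_rot: [3.141, 0.0, -3.126]
force: [0.4, 0.9, 2.5]
grip_width: 0.0003
```

{"api": "arm_command", "payload": {"gripper": [0, 0, 0, 0, 0], "slide": [[0, -1.5, 1.3], [0, -2.7, 2.7], [0, -3.7, 4.3], [0, -4.5, 5.7], [0, -5, 7]], "turn": [[0, 0, 0], [0, 0, 0], [0, 0, 0], [0, 0, 0], [0, 0, 0]]}}

```text
clock: 16.68
position: [0.553, 0.225, 0.1252]
tool_rot: [-3.141, -0.001, -3.126]
force: [-0.2, 0.1, 0.6]
grip_width: -0.0006
```

```bash
python3 -c "
from h import *
goto((.5505,.224,.113,180.9))
f=vision.grab_frame('scene');w=vision.grab_frame('wrist')
cv2.imwrite('pics/c5.png',np.hstack([cv2.resize(w,(400,300)),cv2.resize(f[90:270,250:490],(400,300))]))"
```

```text
t16.68 [0.553  0.225  0.1252] [-180.    -0.  -179.1] F [-0.2  0.1  0.6] w-0.0006
   (0.5505, 0.224, 0.113, 180.9) slide [0.25, -0.1, 1.22] turn [-0.0, -0.0, -0.0]
```

View pics/c5.png

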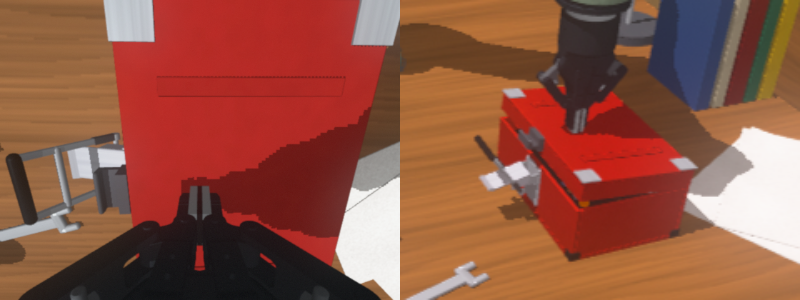

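The lid is nearly shut. I'll press it the rest of the way.

{"api": "arm_command", "payload": {"gripper": [0, 0, 0, 0], "slide": [[0, -1, 0.6], [0, -1, 1.1], [0, -1, 1.3], [0, -1, 1.3]], "turn": [[0, 0, 0], [0, 0, 0], [0, 0, 0], [0, 0, 0]]}}

```text
clock: 17.27
position: [0.5537, 0.2147, 0.1148]
tool_rot: [-3.141, 0.001, -3.127]
force: [-7.4, -6.9, 26.6]
grip_width: -0.0001
```

The lid is shut, with the face at 0.1148 under 27 N. I'll rise and take two wrist views of the latch for stereo.

{"api": "arm_command", "payload": {"gripper": [0, 0, 2, 2, 2], "slide": [[0.3, 0, -5], [0.3, -2, -10], [0.3, -7, -14], [0.3, -7.5, -14], [0.3, -7.5, -14]], "turn": [[0, 0, 0], [0, 0, 0], [0, 0, 0], [0, 0, 0], [0, 0, 0]]}}

```text
clock: 17.9
position: [0.5515, 0.1405, 0.2533]
tool_rot: [3.141, 0.0, -3.127]
force: [-0.6, 1.0, 0.2]
grip_width: 0.0201
```

```bash
python3 -c "
from h import *
vision.grab_frame('top');goto((.55,.05,.25,180.9))
m=vision.camera_model('wrist');f=vision.grab_frame('wrist');cv2.imwrite('pics/A.png',f);np.save('A.npy',m['T'])"
```

```text
t17.95 [0.5512 0.1412 0.2527] [ 180.    -0.  -179.1] F [ 0.7  0.4 -0.1] w0.0201
   (0.55, 0.05, 0.25, 180.9) slide [0.26, -9.12, 0.27] turn [0.0, -0.0, 0.0]
```

{"api": "arm_command", "payload": {"gripper": [2, 2, 2, 2], "slide": [[0, -4, 0], [0, -9, 0], [0, -9, 0], [0, -9, 0]], "turn": [[0, 0, 0], [0, 0, 0], [0, 0, 0], [0, 0, 0]]}}

```text
clock: 18.5
position: [0.5528, 0.0517, 0.2527]
tool_rot: [3.141, -0.001, -3.125]
force: [0.2, -0.4, 0.8]
grip_width: 0.02
```

```bash
python3 - <<'E'
from h import *
goto((.55,.05,.25,180.9))
vision.grab_frame('top')
m=vision.camera_model('wrist');f=vision.grab_frame('wrist');cv2.imwrite('pics/B.png',f);np.save('B.npy',m['T'])
mA=dict(m,T=np.load('A.npy'));A=cv2.imread('pics/A.png')
o=np.zeros((600,800,3),np.uint8)
for k,(im,mm) in enumerate(((A,mA),(f,m))):
    c=proj(mm,(.5505,.135,.09)).round().astype(int);u0,v0=int(c[0]-67),int(c[1]-75);print("AB"[k],c,"origin",u0,v0)
    u0=max(0,u0);v0=max(0,v0)
    z=cv2.resize(im[v0:v0+150,u0:u0+133],(399,450),interpolation=cv2.INTER_CUBIC)
    for i in range(0,133,20): cv2.putText(z,str(u0+i),(i*3,8),0,.3,(255,255,255));cv2.line(z,(i*3,10),(i*3,14),(255,255,255))
    for i in range(0,150,20): cv2.putText(z,str(v0+i),(0,i*3+4),0,.3,(255,255,255));cv2.line(z,(22,i*3),(27,i*3),(255,255,255))
    o[:450,k*400:k*400+399]=z
cv2.imwrite('pics/AB.png',o[:450])
E
```

```text
t18.50 [0.5528 0.0517 0.2527] [ 1.80e+02 -1.00e-01 -1.79e+02] F [ 0.2 -0.4  0.8] w0.0200
   (0.55, 0.05, 0.25, 180.9) slide [0.28, -0.17, 0.27] turn [0.0, -0.1, 0.1]
A [273 194] origin 206 119
B [359 194] origin 292 119
```

View pics/AB.png

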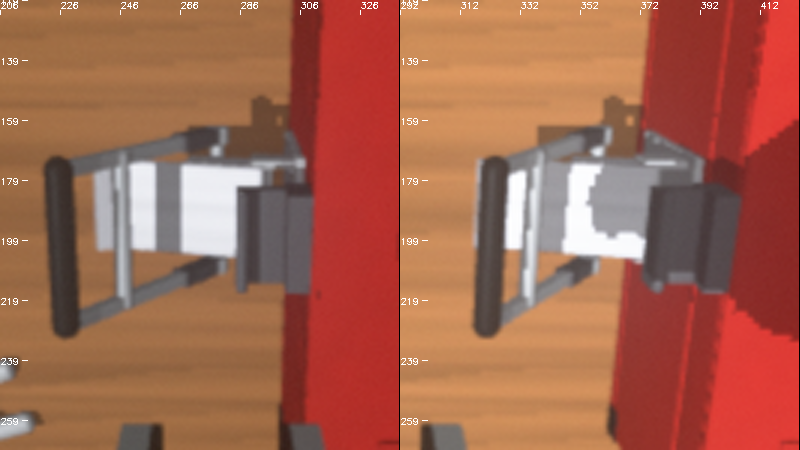

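Both views show the roll (A centre at (226.5,201.7), B at (321.7,201.7)), the cross bar (A (247.3,195), B (336.7,195)), the lever tip edge (A 237.7, B 317.3) and the keeper hook. I'll triangulate.

```bash
python3 - <<'E'
from h import *
m=vision.camera_model('wrist');A=dict(m,T=np.load('A.npy'));B=dict(m,T=np.load('B.npy'))
for n,a,b in [("roll",(226.5,201.7),(321.7,201.7)),("roll end1",(225,173.3),(323,173.3)),("roll end2",(228,230),(320.3,230)),("bar",(247.3,195),(336.7,195)),("levertip",(237.7,188),(317.3,188)),("keeper lip",(286,198),(375,198))]:
    P,e=tri(A,a,B,b);print(n,P.round(4),"err",e.round(4))
fr,zc=.1715,0
from math import *
piv=(.014,.066)
# loop kinematics in (out,z)
def st(phi,lean):
    al=phi-.35;h=(piv[0]+.02*sin(al),piv[1]-.02*cos(al));return h,(h[0]+.054*sin(lean),h[1]+.054*cos(lean)),(h[0]+.082*sin(lean),h[1]+.082*cos(lean))
for phi,lean in((1.57,.8),(1.8,.8),(1.8,.9),(2.0,.9),(1.45,-.326),(1.9,-.1),(2.1,-.2)):print(phi,lean,np.round(st(phi,lean),4).tolist())
E
```

```text
roll [0.5499 0.0921 0.121 ] err 0.0002
roll end1 [0.5232 0.0917 0.1205] err 0.0001
roll end2 [0.5784 0.0925 0.1213] err 0.0002
bar [0.5486 0.1097 0.1011] err 0.0001
levertip [0.5515 0.0951 0.0622] err 0.0001
keeper lip [0.5512 0.1483 0.1008] err 0.0001
1.57 0.8 [[0.0328, 0.0591], [0.0715, 0.0967], [0.0916, 0.1163]]
1.8 0.8 [[0.0339, 0.0636], [0.0726, 0.1012], [0.0927, 0.1207]]
1.8 0.9 [[0.0339, 0.0636], [0.0762, 0.0972], [0.0981, 0.1146]]
2.0 0.9 [[0.0339, 0.0676], [0.0762, 0.1011], [0.0982, 0.1186]]
1.45 -0.326 [[0.0318, 0.0569], [0.0145, 0.1081], [0.0056, 0.1346]]
1.9 -0.1 [[0.034, 0.0656], [0.0286, 0.1193], [0.0258, 0.1472]]
2.1 -0.2 [[0.0337, 0.0696], [0.023, 0.1225], [0.0174, 0.1499]]
```

The roll is at (0.550, 0.092, 0.121), with a roll-to-bar distance of 27 mm against 28. The lean is about 0.72, and the keeper lip puts the front at y≈0.1725. All of it is consistent, so I'll go over the roll.

{"api": "arm_command", "payload": {"gripper": [3, 3, 3, 3], "slide": [[0.2, 3, 4], [0.2, 4.1, 9], [0.2, 4.1, 9.3], [0.2, 4.1, 9.3]], "turn": [[0, 0, 0], [0, 0, 0], [0, 0, 0], [0, 0, 0]]}}

```text
clock: 19.1
position: [0.5508, 0.0913, 0.1616]
tool_rot: [-3.141, 0.001, -3.126]
force: [-0.6, -0.2, 0.7]
grip_width: 0.0301
```

```bash
python3 -c "
from h import *
goto((.5505,.0921,.112,180.9))"
```

```text
t19.10 [0.5508 0.0913 0.1616] [-180.     0.  -179.1] F [-0.6 -0.2  0.7] w0.0301
   (0.5505, 0.0921, 0.112, 180.9) slide [0.03, 0.08, 4.96] turn [-0.0, 0.0, -0.0]
```

{"api": "arm_command", "payload": {"gripper": [3, 3, 3, 3], "slide": [[0, 0.1, 2.5], [0, 0.1, 4.5], [0, 0.1, 5], [0, 0.1, 5]], "turn": [[0, 0, 0], [0, 0, 0], [0, 0, 0], [0, 0, 0]]}}

```text
clock: 19.6
position: [0.551, 0.0922, 0.1117]
tool_rot: [3.141, 0.001, -3.127]
force: [-0.1, -0.5, 0.5]
grip_width: 0.0298
```

{"api": "arm_command", "payload": {"gripper": [0.4, 0.4, 0.4, 0.4, 0.4], "slide": [[0, 0, 0], [0, 0, 0], [0, 0, 0], [0, 0, 0], [0, 0, 0]], "turn": [[0, 0, 0], [0, 0, 0], [0, 0, 0], [0, 0, 0], [0, 0, 0]], "force": 25}}

```text
clock: 20.23
position: [0.5504, 0.0924, 0.1105]
tool_rot: [-3.142, 0.0, -3.126]
force: [1.7, -1.1, 1.9]
grip_width: 0.0076
```

The roll is gripped, 7.6 mm reading. I'll swing it up and in along the linkage arc.

{"api": "arm_command", "payload": {"gripper": [0.4, 0.4, 0.4, 0.4, 0.4], "slide": [[0, 0.6, -0.7], [0, 1.3, -1.3], [0, 2, -1.9], [0, 3.2, -2.5], [0, 4.5, -2.9]], "turn": [[0, 0, 0], [0, 0, 0], [0, 0, 0], [0, 0, 0], [0, 0, 0]]}}

```text
clock: 20.85
position: [0.5496, 0.1382, 0.1399]
tool_rot: [-3.142, 0.0, -3.126]
force: [2.7, -3.0, -3.1]
grip_width: 0.0077
```

{"api": "arm_command", "payload": {"gripper": [0.4, 0.4, 0.4, 0.4], "slide": [[0, 0.9, -0.1], [0, 1.8, -0.1], [0, 2.85, 0], [0, 2.85, 0.1]], "turn": [[0, 0, 0], [0, 0, 0], [0, 0, 0], [0, 0, 0]]}}

```text
clock: 21.35
position: [0.5492, 0.1669, 0.1384]
tool_rot: [3.141, 0.0, -3.125]
force: [1.6, -0.3, 2.7]
grip_width: 0.0072
```

```bash
python3 - <<'E'
from h import *
m=vision.camera_model('wrist');f=vision.grab_frame('wrist');g=vision.grab_frame('scene');cv2.imwrite('pics/w6.png',f);cv2.imwrite('pics/s6.png',g)
goto((.5505,.1665,.124,180.9))
ms=vision.camera_model('scene');print("pred",proj(m,(.55,.158,.122)),proj(ms,(.55,.158,.122)))
E
```

```text
t21.45 [0.5492 0.166  0.1384] [ 180.     0.  -179.1] F [ 2.6 -0.2  1.2] w0.0078
   (0.5505, 0.1665, 0.124, 180.9) slide [-0.13, 0.05, 1.44] turn [0.0, 0.0, -0.0]
pred [263.52776459 262.76016872] [327.86417223 172.83538079]
```

{"api": "arm_command", "payload": {"gripper": [0.4, 0.4, 0.4, 0.4], "slide": [[0, 0, 0.3], [0, 0, 0.6], [0, 0, 0.8], [0, 0, 0.8]], "turn": [[0, 0, 0], [0, 0, 0], [0, 0, 0], [0, 0, 0]]}}

```text
clock: 21.95
position: [0.5491, 0.1657, 0.1302]
tool_rot: [-3.141, -0.0, -3.126]
force: [3.4, 0.5, -0.4]
grip_width: 0.0076
```

{"api": "arm_command", "payload": {"gripper": [0.4, 0.4, 0.4, 0.4], "slide": [[0, 0, 0.2], [0, 0, 0.4], [0, 0, 0.6], [0, 0, 0.6]], "turn": [[0, 0, 0], [0, 0, 0], [0, 0, 0], [0, 0, 0]]}}

```text
clock: 22.45
position: [0.5504, 0.1669, 0.1264]
tool_rot: [3.14, 0.003, -3.126]
force: [-1.4, 1.8, 30.0]
grip_width: 0.0076
```

```bash
python3 - <<'E'
from h import *
vision.grab_frame('top');m=vision.camera_model('wrist');f=vision.grab_frame('wrist');g=vision.grab_frame('scene');t=vision.grab_frame('top');cv2.imwrite('pics/w7.png',f);cv2.imwrite('pics/s7.png',g);cv2.imwrite('pics/t7.png',t);np.save('w7.npy',m['T'])
goto((.5505,.1665,.124,180.9))
E
```

```text
t22.65 [0.5505 0.1669 0.1264] [ 179.9    0.2 -179.1] F [-0.8  2.5 30.5] w0.0076
   (0.5505, 0.1665, 0.124, 180.9) slide [-0.0, -0.04, 0.24] turn [0.1, 0.2, -0.0]
```

It stops with 30 N at roll z≈0.137, so the bar is at about 0.110. Seated would give 0.108 and resting on the lip 0.117, so it appears seated. I'll ease off, release, and look.

{"api": "arm_command", "payload": {"gripper": [0.4, 0.4, 2.2, 2.2, 2.2], "slide": [[0, 0, -0.15], [0, 0, -0.2], [0, 0, -0.2], [0, 0, -0.2], [0, 0, -0.2]], "turn": [[0, 0, 0], [0, 0, 0], [0, 0, 0], [0, 0, 0], [0, 0, 0]]}}

```text
clock: 23.28
position: [0.5487, 0.1657, 0.1261]
tool_rot: [-3.141, -0.001, -3.126]
force: [-0.2, 0.2, -0.1]
grip_width: 0.0221
```

{"api": "arm_command", "payload": {"gripper": [2.2, 2.2, 2.2, 2.2, 2.2], "slide": [[0, 0, -3], [0, -1, -8], [0, -2.5, -12.5], [0, -2.5, -12.5], [0, -2.5, -12.5]], "turn": [[0, 0, 0], [0, 0, 0], [0, 0, 0], [0, 0, 0], [0, 0, 0]]}}

```text
clock: 23.9
position: [0.5491, 0.141, 0.2508]
tool_rot: [-3.142, -0.001, -3.126]
force: [-0.1, 0.1, -0.5]
grip_width: 0.0219
```

```bash
python3 -c "
from h import *
goto();m=vision.camera_model('wrist');f=vision.grab_frame('wrist');cv2.imwrite('pics/A2.png',f);np.save('A2.npy',m['T'])"
```

```text
t23.90 [0.5491 0.141  0.2508] [-180.    -0.  -179.1] F [-0.1  0.1 -0.5] w0.0219
```

{"api": "arm_command", "payload": {"gripper": [0, 0, 0, 0], "slide": [[0, -4, 0], [0, -9, 0], [0, -9, 0], [0, -9, 0]], "turn": [[0, 0, 0], [0, 0, 0], [0, 0, 0], [0, 0, 0]]}}

```text
clock: 24.45
position: [0.5506, 0.0516, 0.2506]
tool_rot: [3.141, -0.001, -3.126]
force: [0.3, 0.5, 0.3]
grip_width: 0.0001
```

```bash
python3 - <<'E'
from h import *
vision.grab_frame('top');goto()
m=vision.camera_model('wrist');f=vision.grab_frame('wrist');cv2.imwrite('pics/B2.png',f);np.save('B2.npy',m['T'])
mA=dict(m,T=np.load('A2.npy'));A=cv2.imread('pics/A2.png')
o=np.zeros((450,800,3),np.uint8)
for k,(im,mm) in enumerate(((A,mA),(f,m))):
    c=proj(mm,(.5505,.145,.10)).round().astype(int);u0,v0=max(0,int(c[0]-67)),max(0,int(c[1]-75));print("AB"[k],"origin",u0,v0)
    o[:,k*400:k*400+399]=cv2.resize(im[v0:v0+150,u0:u0+133],(399,450),interpolation=cv2.INTER_CUBIC)
cv2.imwrite('pics/AB2.png',o)
E
```

```text
t24.50 [0.5506 0.052  0.2507] [ 1.80e+02 -1.00e-01 -1.79e+02] F [-0.1 -0.1 -0.3] w-0.0002
A origin 216 125
B origin 305 125
```

View pics/AB2.png

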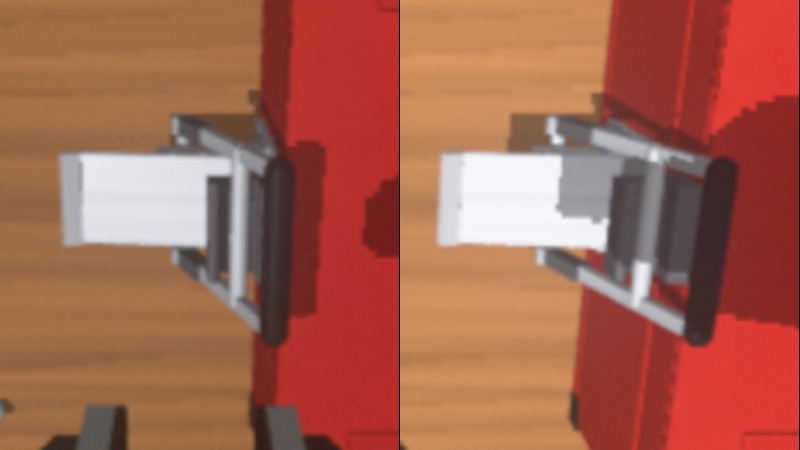

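The bar lies in the keeper's groove between lip and back: A crop (238,228), B crop (650,228). The lever stands out. I'll triangulate to confirm.

```bash
python3 - <<'E'
from h import *
m=vision.camera_model('wrist');A=dict(m,T=np.load('A2.npy'));B=dict(m,T=np.load('B2.npy'))
for n,a,b in [("roll",(308.3,209),(409,209)),("bar",(295.3,201),(388.3,201)),("tip top edge",(242.7,191),(325,191)),("tip low edge",(236.3,191),(317.7,191)),("lip outer top",(285.3,198),(376,198))]:
    P,e=tri(A,a,B,b);print(n,P.round(4),e.round(4))
X=[ (s,) for s in (-40,-50)]
goto((.5505,.09,.14,180.9),(.5505,.09,.14,180.9,(40,0,0)),(.5505,.09,.14,180.9,(-40,0,0)))
for s in(40,-40):print(s,R.from_rotvec([s,0,0],degrees=True).apply([0,0,-1]).round(2))
E
```

```text
roll [0.5481 0.1669 0.1368] 0.0001
bar [0.5479 0.1566 0.113 ] 0.0001
tip top edge [0.5494 0.1018 0.073 ] 0.0
tip low edge [0.5504 0.0944 0.0694] 0.0
lip outer top [0.5474 0.1472 0.1049] 0.0001
t24.55 [0.5507 0.0522 0.2508] [ 1.80e+02 -1.00e-01 -1.79e+02] F [ 0.4  0.2 -0.4] w0.0000
   (0.5505, 0.09, 0.14, 180.9) slide [-0.06, 3.78, 11.08] turn [0.0, -0.1, 0.1]
   (0.5505, 0.09, 0.14, 180.9, (40, 0, 0)) slide [-0.06, 3.78, 11.08] turn [-40.0, -0.7, 0.1]
   (0.5505, 0.09, 0.14, 180.9, (-40, 0, 0)) slide [-0.06, 3.78, 11.08] turn [40.0, 0.6, 0.1]
40 [ 0.    0.64 -0.77]
-40 [ 0.   -0.64 -0.77]
```

The bar is at roughly y 0.157, z 0.110–0.113 and is held in the groove. The lever is at about 1.5 rad. I'll approach with the fingers tilted 40° towards the case to press the lever.

{"api": "arm_command", "payload": {"gripper": [0, 0, 0, 0, 0], "slide": [[0, 0, 4], [0, 1, 8], [0, 2.5, 12], [0, 3.7, 12], [0, 3.7, 12]], "turn": [[-10, 0, 0], [-20, 0, 0], [-30, 0, 0], [-40, -0.7, 0], [-40, -0.7, 0]]}}

```text
clock: 25.18
position: [0.5498, 0.0859, 0.1295]
tool_rot: [2.442, 0.007, -3.135]
force: [0.2, -0.2, 0.8]
grip_width: -0.0
```

```bash
python3 -c "
from h import *
T=(40,0,0)
goto(*[(.5505,.1725-o,z,180.9,T) for o,z in [(.0514,.09),(.0539,.0791),(.0547,.0658),(.05,.0502),(.0471,.0425),(.0423,.035),(.0379,.0302),(.032,.027)]])"
```

```text
t25.18 [0.5498 0.0859 0.1295] [ 139.9    0.4 -179.6] F [ 0.2 -0.2  0.8] w-0.0000
   (0.5505, 0.12109999999999999, 0.09, 180.9, (40, 0, 0)) slide [-0.06, 0.15, 5.29] turn [0.1, 0.1, -0.3]
   (0.5505, 0.11859999999999998, 0.0791, 180.9, (40, 0, 0)) slide [-0.05, -0.74, 5.96] turn [0.1, 0.1, -0.3]
   (0.5505, 0.11779999999999999, 0.0658, 180.9, (40, 0, 0)) slide [-0.04, -1.66, 6.92] turn [0.1, 0.1, -0.3]
   (0.5505, 0.12249999999999998, 0.0502, 180.9, (40, 0, 0)) slide [-0.04, -2.3, 8.42] turn [0.1, 0.1, -0.3]
   (0.5505, 0.12539999999999998, 0.0425, 180.9, (40, 0, 0)) slide [-0.03, -2.58, 9.2] turn [0.1, 0.1, -0.3]
   (0.5505, 0.13019999999999998, 0.035, 180.9, (40, 0, 0)) slide [-0.03, -2.69, 10.08] turn [0.1, 0.1, -0.3]
   (0.5505, 0.1346, 0.0302, 180.9, (40, 0, 0)) slide [-0.03, -2.66, 10.73] turn [0.1, 0.1, -0.3]
   (0.5505, 0.14049999999999999, 0.027, 180.9, (40, 0, 0)) slide [-0.03, -2.42, 11.36] turn [0.1, 0.1, -0.3]
```

{"api": "arm_command", "payload": {"gripper": [0, 0, 0, 0, 0], "slide": [[0, 0.1, 3], [0, 0, 5.2], [0, -0.7, 6], [0, -1.3, 6.5], [0, -1.3, 6.5]], "turn": [[0, 0, 0], [0, 0, 0], [0, 0, 0], [0, 0, 0], [0, 0, 0]]}}

```text
clock: 25.8
position: [0.5508, 0.1195, 0.0734]
tool_rot: [2.444, 0.011, -3.13]
force: [-0.5, 1.6, 2.5]
grip_width: 0.0001
```

```bash
python3 -c "
from h import *
f=vision.grab_frame('scene');cv2.imwrite('pics/s8.png',f)
f=vision.grab_frame('scene')
T=(40,0,0)
goto(*[(.5505,.1725-o,z,180.9,T) for o,z in [(.0547,.0658),(.05,.0502),(.0471,.0425),(.0423,.035),(.0379,.0302),(.032,.027)]])"
```

```text
t25.90 [0.5509 0.1193 0.0737] [ 140.     0.7 -179.4] F [0.5 1.4 1. ] w0.0002
   (0.5505, 0.11779999999999999, 0.0658, 180.9, (40, 0, 0)) slide [0.05, -0.62, 0.51] turn [-0.0, 0.1, 0.0]
   (0.5505, 0.12249999999999998, 0.0502, 180.9, (40, 0, 0)) slide [0.06, -1.26, 2.0] turn [-0.0, 0.1, 0.0]
   (0.5505, 0.12539999999999998, 0.0425, 180.9, (40, 0, 0)) slide [0.07, -1.54, 2.78] turn [-0.0, 0.1, 0.0]
   (0.5505, 0.13019999999999998, 0.035, 180.9, (40, 0, 0)) slide [0.07, -1.65, 3.66] turn [-0.0, 0.1, 0.0]
   (0.5505, 0.1346, 0.0302, 180.9, (40, 0, 0)) slide [0.07, -1.62, 4.31] turn [-0.0, 0.1, 0.0]
   (0.5505, 0.14049999999999999, 0.027, 180.9, (40, 0, 0)) slide [0.07, -1.38, 4.94] turn [-0.0, 0.1, 0.0]
```

{"api": "arm_command", "payload": {"gripper": [0, 0, 0, 0, 0], "slide": [[0, -0.3, 0.3], [0, -0.6, 0.5], [0, -0.9, 0.9], [0, -1, 1.2], [0, -1, 1.2]], "turn": [[0, 0, 0], [0, 0, 0], [0, 0, 0], [0, 0, 0], [0, 0, 0]]}}

```text
clock: 26.52
position: [0.5511, 0.1197, 0.0581]
tool_rot: [2.443, 0.012, -3.131]
force: [-1.1, 0.7, 7.5]
grip_width: -0.0001
```

The spring resists at 7.5 N, so the hook is bearing. I'll press on through centre.

{"api": "arm_command", "payload": {"gripper": [0, 0, 0, 0, 0], "slide": [[0, 0, 0], [0, -0.25, 0.8], [0, -0.55, 1.6], [0, -0.65, 2.1], [0, -0.65, 2.5]], "turn": [[0, 0, 0], [0, 0, 0], [0, 0, 0], [0, 0, 0], [0, 0, 0]]}}

```text
clock: 27.15
position: [0.5513, 0.1303, 0.0343]
tool_rot: [2.444, 0.012, -3.131]
force: [1.1, -1.1, 2.1]
grip_width: -0.0001
```

{"api": "arm_command", "payload": {"gripper": [0, 0, 0, 0, 0], "slide": [[0, 0, 0.3], [0, 0.05, 0.65], [0, 0.3, 1.1], [0, 0.5, 1.5], [0, 0.5, 1.5]], "turn": [[0, 0, 0], [0, 0, 0], [0, 0, 0], [0, 0, 0], [0, 0, 0]]}}

```text
clock: 27.78
position: [0.5516, 0.1423, 0.0257]
tool_rot: [2.446, 0.012, -3.133]
force: [-0.9, -16.0, 6.8]
grip_width: -0.0004
```

```bash
python3 -c "
from h import *
goto((.5505,.1725-.032,.027,180.9,(40,0,0)))"
```

```text
t27.77 [0.5516 0.1423 0.0257] [ 140.2    0.7 -179.5] F [ -0.9 -16.    6.8] w-0.0004
   (0.5505, 0.14049999999999999, 0.027, 180.9, (40, 0, 0)) slide [0.11, -0.05, -0.22] turn [-0.2, 0.2, -0.1]
```

It presses against a firm stop (16 N), so the lever should be home. I'll back off along the tool axis and check with the cameras by numbers.

{"api": "arm_command", "payload": {"gripper": [0, 0, 0, 0, 0], "slide": [[0, 0, -3], [0, 0, -8], [0, 0, -13], [0, 2, -18], [0, 5, -20]], "turn": [[0, 0, 0], [0, 0, 0], [0, 0, 0], [10, 0, 0], [20, 0, 0]]}}

```text
clock: 28.4
position: [0.5508, 0.0508, 0.2109]
tool_rot: [2.785, 0.013, -3.135]
force: [1.5, 0.1, -0.8]
grip_width: 0.0001
```

```bash
python3 -c "
from h import *
goto((.55,.141,.25,180.9),(.55,.0516,.25,180.9))"
```

```text
t28.40 [0.5508 0.0508 0.2109] [ 159.6    0.7 -179.6] F [ 1.5  0.1 -0.8] w0.0001
   (0.55, 0.141, 0.25, 180.9) slide [-0.03, 9.82, -0.51] turn [20.4, 0.8, -0.4]
   (0.55, 0.0516, 0.25, 180.9) slide [0.03, 1.44, -3.63] turn [20.4, 0.8, -0.4]
```

{"api": "arm_command", "payload": {"gripper": [0, 0, 0, 0, 0], "slide": [[0, 1.4, -3.6], [0, 1.4, -3.6], [0, 1.4, -3.6], [0, 1.4, -3.6], [0, 1.4, -3.6]], "turn": [[10, 0.4, -0.2], [20.4, 0.8, -0.4], [20.4, 0.8, -0.4], [20.4, 0.8, -0.4], [20.4, 0.8, -0.4]]}}

```text
clock: 29.02
position: [0.5491, 0.0522, 0.2465]
tool_rot: [3.135, -0.004, -3.122]
force: [0.1, 0.4, -0.6]
grip_width: -0.0002
```

```bash
python3 - <<'E'
from h import *
vision.grab_frame('top');goto((.55,.141,.25,180.9))
m=vision.camera_model('wrist');f=vision.grab_frame('wrist');cv2.imwrite('pics/B3.png',f);np.save('B3.npy',m['T'])
mB=dict(m,T=np.load('B2.npy'));F=cv2.imread('pics/B2.png')
for n,im,mm in(("before",F,mB),("now",f,m)):
    h=cv2.cvtColor(im,cv2.COLOR_BGR2HSV);grey=(h[...,1]<60)
    c=proj(mm,(.5505,.145,.10));u0,v0=int(c[0]-67),int(c[1]-75);print(n,u0,v0)
    w=(grey&(h[...,2]>150));k,_,st,cen=cv2.connectedComponentsWithStats(w[v0:v0+150,u0:u0+133].astype(np.uint8))
    for i in range(1,k):
        if st[i,4]>40: print("  bright blob",st[i].tolist())
    for v in(196,201,206):print("  row",v,[int(x) for x in im[v,360:425].mean(1)])
E
```

```text
t29.07 [0.5492 0.0522 0.2465] [ 179.6   -0.2 -178.9] F [-0.2 -0.   0. ] w0.0001
   (0.55, 0.141, 0.25, 180.9) slide [-0.25, 8.88, -0.29] turn [0.4, -0.2, 0.2]
before 304 124
  bright blob [65, 44, 33, 12, 141]
  bright blob [13, 51, 61, 38, 1784]
  bright blob [60, 88, 35, 24, 254]
  row 196 [166, 165, 165, 165, 165, 164, 165, 164, 163, 159, 159, 159, 160, 157, 129, 77, 68, 69, 72, 77, 81, 80, 80, 82, 89, 105, 121, 132, 138, 138, 128, 103, 77, 65, 62, 63, 68, 75, 78, 77, 76, 76, 76, 75, 65, 46, 45, 45, 46, 47, 47, 45, 48, 47, 46, 58, 69, 72, 72, 73, 73, 71, 74, 73, 72]
  row 201 [243, 244, 243, 243, 243, 243, 242, 242, 242, 242, 242, 242, 240, 216, 118, 73, 70, 70, 74, 80, 81, 81, 79, 86, 98, 118, 129, 136, 139, 133, 116, 82, 67, 63, 63, 66, 73, 76, 78, 76, 77, 77, 76, 68, 52, 47, 45, 46, 47, 48, 47, 47, 46, 46, 52, 62, 71, 71, 72, 74, 71, 73, 73, 71, 71]
  row 206 [234, 235, 237, 235, 236, 236, 235, 234, 236, 240, 240, 238, 229, 180, 96, 69, 68, 70, 76, 80, 81, 80, 81, 91, 111, 125, 134, 138, 136, 123, 98, 74, 65, 63, 64, 69, 78, 78, 76, 77, 75, 76, 71, 58, 47, 47, 46, 46, 47, 48, 4
[... 310 characters left out ...]
, 47, 46, 46, 47, 56, 70, 73, 75, 74, 74, 72, 70, 72, 72, 71, 71, 71, 72, 72, 70, 70, 70, 71, 72, 70, 70, 72, 70, 71, 70]
  row 201 [160, 160, 158, 156, 205, 242, 236, 200, 134, 157, 204, 226, 221, 156, 94, 64, 63, 62, 67, 73, 77, 77, 88, 109, 125, 133, 135, 117, 73, 47, 45, 46, 46, 47, 47, 46, 45, 48, 53, 65, 73, 76, 75, 73, 74, 72, 73, 72, 74, 69, 72, 70, 71, 72, 72, 72, 69, 70, 70, 70, 70, 71, 70, 71, 72]
  row 206 [141, 142, 155, 207, 242, 243, 228, 192, 180, 197, 221, 234, 228, 158, 78, 60, 62, 64, 70, 76, 75, 80, 99, 121, 131, 136, 126, 92, 51, 47, 45, 46, 46, 47, 47, 48, 47, 49, 63, 74, 75, 75, 76, 75, 70, 72, 72, 72, 74, 72, 72, 72, 72, 72, 69, 70, 70, 69, 72, 72, 71, 71, 70, 70, 70]
```

```bash
python3 - <<'E'
from h import *
m=vision.camera_model('wrist');m=dict(m,T=np.load('B3.npy'))
for phi in(0,.05,.1,.2,.3):
    o=.014+.056*np.sin(phi)+.010*np.cos(phi);z=.066-.056*np.cos(phi)+.010*np.sin(phi)
    print(phi,"tip px",proj(m,(.5505,.1725-o,z)).round(1))
print("pivot-end outer",proj(m,(.5505,.1725-.024,.066)).round(1))
print("bar seat",proj(m,(.5505,.158,.108)).round(1),"bar y on z .108",onz(m,(385,201),.108).round(4))
f=cv2.imread('pics/B3.png')
for v in(185,190,195,200):print(v,[int(x) for x in f[v,335:380].mean(1)])
g=vision.grab_frame('top');cv2.imwrite('pics/t9.png',g);a=cv2.imread('pics/top0.png')
d=cv2.absdiff(g,a).max(2);print("can/bottle/spanner diff",[int((d[y0:y1,x0:x1]>60).sum()) for x0,x1,y0,y1 in((350,380,145,182),(408,442,153,186),(272,342,174,206))])
E
```

```text
0 tip px [353.6 182.4]
0.05 tip px [351.5 182.5]
0.1 tip px [349.5 182.6]
0.2 tip px [345.5 182.8]
0.3 tip px [341.8 183.2]
pivot-end outer [365.7 193.8]
bar seat [387.5 205.3] bar y on z .108 [0.5463 0.155  0.108 ]
185 [142, 144, 144, 144, 142, 144, 144, 143, 143, 143, 143, 142, 145, 156, 190, 218, 219, 208, 179, 160, 158, 157, 158, 159, 160, 159, 143, 111, 106, 107, 117, 137, 150, 140, 104, 84, 101, 119, 128, 133, 132, 126, 121, 108, 92]
190 [138, 139, 137, 137, 138, 139, 139, 138, 138, 138, 139, 138, 141, 163, 200, 218, 219, 201, 164, 159, 161, 161, 163, 162, 160, 142, 110, 106, 106, 109, 128, 151, 153, 128, 78, 94, 115, 125, 130, 120, 85, 63, 61, 61, 66]
195 [125, 124, 125, 125, 125, 124, 125, 125, 125, 125, 125, 124, 124, 130, 141, 151, 163, 168, 156, 158, 160, 160, 160, 160, 162, 161, 149, 124, 111, 124, 147, 156, 143, 115, 101, 108, 121, 129, 131, 110, 69, 61, 62, 64, 69]
200 [128, 129, 129, 128, 129, 129, 129, 130, 130, 129, 130, 130, 130, 129, 129, 130, 131, 129, 130, 130, 132, 137, 149, 158, 160, 160, 160, 158, 154, 208, 245, 238, 200, 127, 152, 200, 225, 232, 204, 109, 65, 61, 62, 66, 73]
can/bottle/spanner diff [0, 0, 431]
```

The lever now lies along the front, with its tip edge at column 348.5 against a home prediction of 351–354. The spanner difference may be the arm covering it in the top view. I'll move to the second viewpoint to triangulate the tip and look at the spanner again.

{"api": "arm_command", "payload": {"gripper": [0, 0, 0, 0, 0], "slide": [[0, 4, -1], [0, 9, -1], [0, 9, -1], [0, 9, -1], [0, 9, -1]], "turn": [[0, 0, 0], [0, 0, 0], [0, 0, 0], [0, 0, 0], [0, 0, 0]]}}

```text
clock: 29.8
position: [0.5475, 0.1422, 0.2574]
tool_rot: [3.136, -0.003, -3.122]
force: [-0.0, -0.1, -0.9]
grip_width: 0.0002
```

```bash
python3 - <<'E'
from h import *
vision.grab_frame('top');goto()
m=vision.camera_model('wrist');f=vision.grab_frame('wrist');cv2.imwrite('pics/A3.png',f);np.save('A3.npy',m['T'])
print("pred tip phi0",proj(m,(.5505,.1725-.024,.010)).round(1),"phi.2",proj(m,(.5505,.1725-.0349,.0131)).round(1),"bar seat",proj(m,(.5505,.158,.108)).round(1))
for v in(178,182,186,190,194,198,202,206):print(v,[int(x) for x in f[v,255:310].mean(1)])
g=vision.grab_frame('top');a=cv2.imread('pics/top0.png')
d=cv2.absdiff(g,a).max(2);ys,xs=np.where(d[174:206,272:342]>60);print(len(xs),xs.min(initial=99)+272,xs.max(initial=0)+272)
for im in(a,g):
    h=cv2.cvtColor(im,cv2.COLOR_BGR2HSV)[174:206,272:345];k=(h[...,1]<70)&(h[...,2]>90);y,x=np.where(k);print("spanner mask",k.sum(),x.mean().round(1)+272,y.mean().round(1)+174)
E
```

```text
t29.85 [0.5475 0.1423 0.2575] [ 179.7   -0.2 -178.9] F [-0.3  1.2 -0. ] w0.0001
pred tip phi0 [282.5 180.4] phi.2 [274.1 180.8] bar seat [293.7 202.1]
178 [107, 107, 108, 107, 107, 108, 108, 107, 107, 107, 107, 107, 107, 106, 107, 105, 107, 108, 107, 108, 107, 108, 109, 125, 152, 168, 159, 174, 215, 202, 169, 136, 98, 62, 50, 46, 48, 56, 72, 91, 114, 124, 106, 93, 85, 83, 88, 98, 105, 93, 60, 48, 53, 73, 90]
182 [111, 110, 112, 111, 112, 111, 111, 110, 111, 112, 111, 112, 111, 111, 111, 112, 112, 111, 112, 113, 111, 112, 113, 129, 155, 169, 165, 186, 215, 166, 78, 48, 52, 56, 56, 50, 46, 45, 43, 60, 89, 103, 99, 86, 82, 83, 78, 87, 94, 83, 57, 49, 55, 74, 90]
186 [108, 108, 107, 109, 107, 108, 108, 109, 107, 107, 109, 108, 109, 108, 107, 108, 107, 108, 108, 106, 106, 107, 109, 125, 153, 170, 157, 113, 81, 71, 52, 49, 55, 61, 56, 48, 45, 42, 43, 54, 77, 90, 91, 80, 59, 54, 53, 52, 53, 54, 57, 55, 62, 77, 90]
190 [101, 103, 102, 102, 102, 102, 102, 100, 101, 101, 101, 102, 100, 102, 102, 103, 100, 100, 102, 101, 102, 102, 102, 120, 151, 166, 151, 113, 97, 88, 53, 48, 56, 60, 55, 48, 45
[... 413 characters left out ...]
98, 101, 112, 115, 100, 89, 54, 47, 55, 60, 54, 46, 45, 44, 42, 56, 79, 90, 85, 73, 59, 59, 61, 62, 75, 89, 90, 88, 88, 90, 92]
202 [111, 112, 111, 110, 111, 112, 110, 111, 110, 111, 112, 111, 111, 111, 111, 113, 112, 113, 110, 112, 112, 112, 112, 111, 111, 114, 121, 118, 99, 87, 54, 48, 55, 56, 52, 46, 44, 43, 49, 71, 88, 93, 88, 72, 57, 59, 61, 61, 74, 89, 91, 91, 91, 89, 89]
206 [109, 110, 111, 109, 109, 109, 109, 109, 109, 109, 109, 110, 110, 110, 111, 110, 111, 110, 109, 110, 108, 109, 109, 109, 110, 108, 101, 92, 94, 84, 52, 48, 54, 57, 51, 47, 44, 44, 49, 67, 87, 91, 84, 71, 60, 60, 62, 63, 74, 90, 91, 88, 87, 89, 89]
0 371 272
spanner mask 633 306.5 188.9
spanner mask 625 306.0 189.2
```

```bash
python3 - <<'E'
from h import *
m=vision.camera_model('wrist');A=dict(m,T=np.load('A3.npy'));B=dict(m,T=np.load('B3.npy'))
print("tip edge",tri(A,(278.2,185),B,(348.7,187)))
print("bar",tri(A,(296,200),B,(385,203)))
E
```

```text
tip edge (array([0.55676751, 0.14297967, 0.00937184]), np.float64(9.055811921823389e-05))
bar (array([0.55296307, 0.16130583, 0.09193994]), np.float64(2.0297644081379365e-05))
```

```bash
python3 - <<'E'
from h import *
m=vision.camera_model('wrist');A=dict(m,T=np.load('A3.npy'));B=dict(m,T=np.load('B3.npy'))
a=cv2.imread('pics/A3.png').mean(2);b=cv2.imread('pics/B3.png').mean(2)
print([int(x) for x in b[201,384:402]])
print("roll",tri(A,(289.2,200),B,(393.3,202)))
for y in(.153,.155,.157,.159):
  for z in(.106,.110,.114): print((y,z),proj(B,(.5505,y,z)).round(1)[0],end=' ')
print([ (i,np.round(proj(c,(.5505,.1547,.136)),1).tolist()) for i,c in(("A",A),("B",B))])
E
```

```text
[125, 133, 135, 117, 73, 47, 45, 46, 46, 47, 47, 46, 45, 48, 53, 65, 73, 76]
roll (array([0.53978213, 0.15213676, 0.13565825]), np.float64(0.0012687521213685792))
(0.153, 0.106) 381.7 (0.153, 0.11) 383.0 (0.153, 0.114) 384.4 (0.155, 0.106) 383.7 (0.155, 0.11) 385.1 (0.155, 0.114) 386.5 (0.157, 0.106) 385.8 (0.157, 0.11) 387.2 (0.157, 0.114) 388.6 (0.159, 0.106) 387.8 (0.159, 0.11) 389.2 (0.159, 0.114) 390.7 [('A', [291.7, 210.8]), ('B', [394.6, 214.6])]
```

The roll triangulates to (y 0.152, z 0.136), against a prediction of z 0.136 for hooked and home. The tip is at z 0.009 and roughly 27 mm out from the front, with 24 mm expected at home. The bottle, can and spanner are unmoved and the arm is clear, so I'll hand in.

```bash
python3 -c "
from workcell import job_done
print(job_done())"
```

```text
the job is handed in; nothing more can be done
None
```

I packed the grinder away and handed the job in at about 30 s of the 72 allowed; no verdict came back. I drew it out by its tail, set it flat and let go, then regrasped it round the middle and laid it in the trough. After that I shut the lid, hooked the loop over the keeper and pressed the lever over centre.

**Last checks:**
- **Grinder:** it touched the trough floor at the predicted height. A picture after release shows it lying in the trough.
- **Lid:** its top was at 0.115 m under the press, the height given for a shut lid.
- **Loop:** the last stereo view puts the roll at 0.136 m, as predicted for a hooked loop. The bar was last seen in the keeper groove before I pressed the lever, and the roll hid it from one of the final views.
- **Lever:** it met a firm stop at 16 N.
- **Bottle, can and spanner:** unmoved in the top view. The arm was clear of everything.

**What disagreed:**
- **Case position:** the top and wrist cameras differed by about 3 mm on it, so I steered by values in between.
- **Bar height:** before pressing, it read 0.110–0.113 m against the 0.108 m seat and the 4 mm tolerance.
- **Lever tip:** it measured about 3 mm further out than exact home, about 0.05 rad against the 0.08 rad limit. That assumes the case front is at y = 0.170 m; at the 0.1725 m I steered by, it would be about 0.1 rad. I did not press it a second time.

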